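Clamp up the book-rest slices and cap the row

TASK

Clamp up all the wooden book-rest slices in the bench clamp. First, with the pressure plate unloaded, turn the dial's bezel until its zero mark stands at the pointer; stand every slice upright on the bed, face to face in one row centred between jaw and plate, and squeeze the trigger grips again and again (never push the jaw shut by hand) until the pointer is in the dark band and the row is held firmly. Then drape the keeper channel over the stems of the row so that it lies flat on top, let go, and leave the jar, glue stick and tape measure where they are.

Things in the scene. Friction and masses are not known exactly. Their poses are not given: they have to be found in the camera images.
- bed_centre (a point): Fixed bench clamp, lying across the robot's front. From +y: gauge block with dial, anvil with sprung pressure plate, flat bed, sliding jaw on a bar, housing with trigger grips. This point: bed surface, 12 mm above the table, mid width. Clamp axes: +y along the bar from trigger to gauge (the jaw closes this way), +x away from the robot. Bed 180 mm wide (x), y -115 to 105 mm, long sides open
- jaw_face (a point): Middle of the sliding jaw's rubber face (faces +y), at clamp y = -79 mm + joint jaw_travel, 30 mm above the bed. Jaw and pressure plate are both 80 mm wide, tops 72 mm above the table
- jaw: The sliding jaw: an upright plate 80 mm wide, 16 mm thick, on a 14 mm bar that runs into the trigger housing (the body's origin is not at the plate: use jaw_face)
- jaw_travel (a joint): Travel of the sliding jaw toward the plate in m: 0 fully open (158 mm between jaw and plate), starts at 0 to 0.010, at most 0.120. It stays where the trigger has driven it; if too far, it can be pushed back open by hand with some 20 N
- plate_face (a point): Middle of the rubber face (faces -y) of the sprung pressure plate on the fixed anvil, at clamp y = +79 mm when unpressed, 30 mm above the bed
- plate (a joint): How far the row pushes the pressure plate in, m: 0 to 0.010; spring 2.5 N per mm, 1 N preload. Turns the dial's pointer clockwise 0.3 rad per mm. From 0.004 on (pointer at the start of the broad dark band) the row is firmly gripped; the clamp keeps up to about 0.0065 when the trigger is let go
- trigger_grip (a point): Point midway between the two upright black trigger grips, 85 mm above the table, clamp y = -190 mm. Each grip is 38 mm wide (x), 9 mm thick (y), 55 to 107 mm above the table; at rest 64 mm over their outer faces along clamp y. Squeezed together (both move equally) they drive the jaw. Housing below: 58 mm wide, 120 mm long, 54 mm high
- trigger (a joint): Travel of each grip toward the other, m: 0 released, 0.016 fully squeezed (32 mm over the outer faces). Springs back. Each full squeeze drives the jaw on about 10 mm; letting go leaves it there. About 10 N moves the jaw, 20 N or more grips firmly
- bezel_grip (a point): Point on the vertical axis of the dial's bezel, at the height to grip, 89 mm above the table, clamp y = +164 mm. Bezel: knurled dark steel ring 58 mm across, 70 to 96 mm above the table, over a block 70 x 72 mm and 62 mm high. Its white face with the scale turns with it. The black pointer rests along the clamp's +x while the plate is unpressed
- bezel_zero (a point): The raised white zero mark on the bezel's rim, 26.5 mm from the axis, at the long zero line of the scale. It stands at the pointer's tip when the gauge reads zero
- bezel (a joint): Angle of the bezel's zero mark from the resting pointer in rad, counter-clockwise from above positive; 0 = gauge zeroed; range -0.6 to 3.0. Stiff by friction (0.05 N m), stays where it is left
- slice_0_grip (a point): Wooden book-rest slice, upside-down T, standing on its foot on the table before the clamp: foot 96 mm long (its x), 28 mm thick (y), 26 mm high, steel-soled; stem 40 mm wide (x), 28 mm thick, top 80 mm above the underside; 0.20 to 0.39 kg. This point: middle of the stem, 54 mm above the underside; z up. Two to four are present; an absent one reads None
- slice_1_grip (a point): Wooden book-rest slice, upside-down T, standing on its foot on the table before the clamp: foot 96 mm long (its x), 28 mm thick (y), 26 mm high, steel-soled; stem 40 mm wide (x), 28 mm thick, top 80 mm above the underside; 0.20 to 0.39 kg. This point: middle of the stem, 54 mm above the underside; z up. Two to four are present; an absent one reads None
- slice_2_grip (a point): Wooden book-rest slice, upside-down T, standing on its foot on the table before the clamp: foot 96 mm long (its x), 28 mm thick (y), 26 mm high, steel-soled; stem 40 mm wide (x), 28 mm thick, top 80 mm above the underside; 0.20 to 0.39 kg. This point: middle of the stem, 54 mm above the underside; z up. Two to four are present; an absent one reads None
- slice_3_grip (a point): Wooden book-rest slice, upside-down T, standing on its foot on the table before the clamp: foot 96 mm long (its x), 28 mm thick (y), 26 mm high, steel-soled; stem 40 mm wide (x), 28 mm thick, top 80 mm above the underside; 0.20 to 0.39 kg. This point: middle of the stem, 54 mm above the underside; z up. Two to four are present; an absent one reads None
- jar: Bystander: small paste jar with black lid, 56 mm across, 55 mm high, left of the clamp; origin at the centre of its underside
- glue: Bystander: upright glue stick, 26 mm across, 97 mm high, right of the clamp; origin at the centre of its underside
- measure: Bystander: pocket tape measure, 33 x 78 x 60 mm, right of the clamp; origin at the centre of its underside
- keeper_grip (a point): Keeper: inverted aluminium channel standing left of the slices, 62 mm (x) by 50 mm (y); between its two side flanges (16 mm deep) 50 mm are clear; top plate 6 mm. On it a black rib, 14 mm wide (x), 46 mm long (y), 34 mm high. This point: on the rib, 45 mm above the flanges' lower edges, 29 mm above the underside of the top plate; z up. 0.15 kg
There are look-alikes about, which are no part of the job. What is shaped like the part that bears slice_3_grip but green, pink or turquoise is not meant.

How it is judged:
On the way, in this order (a step that is already met when the one before it is completed fails the run):
1. the gauge is zeroed by its bezel while the pressure plate is unloaded (value of joint bezel between -0.1 and 0.1 rad and value of joint plate below 0.001 m), for 0.2 s.
2. the whole row stands on the bed and is gripped firmly, the trigger let go (value of joint plate above 0.004 m and value of joint trigger below 0.003 m and x of slice_0_grip in the frame of bed_centre between -0.02 and 0.02 m and y of slice_0_grip in the frame of bed_centre between -0.08 and 0.09 m and z of slice_0_grip in the frame of bed_centre between 0.049 and 0.059 m and angle between each of slice_0_grip, slice_1_grip, slice_2_grip, slice_3_grip's own z axis and vertical below 0.1 rad and angle between the y axis of each of slice_0_grip, slice_1_grip, slice_2_grip, slice_3_grip and the y axis of bed_centre, either way round below 0.12 rad and x of slice_1_grip in the frame of bed_centre between -0.02 and 0.02 m and y of slice_1_grip in the frame of bed_centre between -0.08 and 0.09 m and z of slice_1_grip in the frame of bed_centre between 0.049 and 0.059 m and x of slice_2_grip in the frame of bed_centre between -0.02 and 0.02 m and y of slice_2_grip in the frame of bed_centre between -0.08 and 0.09 m and z of slice_2_grip in the frame of bed_centre between 0.049 and 0.059 m and x of slice_3_grip in the frame of bed_centre between -0.02 and 0.02 m and y of slice_3_grip in the frame of bed_centre between -0.08 and 0.09 m and z of slice_3_grip in the frame of bed_centre between 0.049 and 0.059 m), for 0.2 s.
At the end, for the whole second after the job is handed in: Bezel zero within 0.1 rad of the resting pointer; every slice upright on the bed, within 20 mm of its centre line, square to the jaw within 0.12 rad; plate pressed in over 4 mm; trigger released; keeper lying level on the stem tops, flanges either side (all of step 2 and value of joint bezel between -0.1 and 0.1 rad and x of keeper_grip in the frame of bed_centre between -0.025 and 0.025 m and z of keeper_grip in the frame of bed_centre between 0.105 and 0.113 m and angle between keeper_grip's own z axis and vertical below 0.1 rad and angle between the y axis of keeper_grip and the y axis of bed_centre, either way round below 0.25 rad and y of keeper_grip in the frame of jaw_face above 0.01 m and y of keeper_grip in the frame of plate_face below -0.01 m); the robot touches nothing.
It fails at once if the sliding jaw is pushed shut by the fingers instead of by its trigger (contact force between the fingers and jaw above 6 N and velocity of joint jaw_travel above 0.004 m/s).
It fails at once if the paste jar is knocked away or over (distance of jar from where it was at the start of the episode above 0.03 m or angle between jar's own z axis and vertical above 0.5 rad).
It fails at once if the glue stick is knocked away or over (distance of glue from where it was at the start of the episode above 0.03 m or angle between glue's own z axis and vertical above 0.5 rad).
It fails at once if the tape measure is knocked away or over (distance of measure from where it was at the start of the episode above 0.03 m or angle between measure's own z axis and vertical above 0.5 rad).
Of slice_0, slice_1, slice_2, slice_3 only 2 to 4 are there at a start; the rules pass over those that are not, and their reading is None.
At some moment in a run one of slice_0, slice_1, slice_2, slice_3 may be knocked a few centimetres aside while the robot is not near it.
Once in a run the grip may slacken for a moment while it holds something.
It also fails if it takes over 208 s, if anything falls off the work surface, if the arm or the gripper's body presses on something with over 40 N, if the wrist force passes 120 N, or if a joint passes its speed limit or range.

ROBOT

A 7-joint arm with a two-finger parallel gripper is mounted at the origin on the work surface; the furniture and walls round the work are solid. World frame = base frame: x ahead of the robot, y to its left, z up, the work surface at z = 0. Lengths are in m, angles in rad, forces in N, time in s.
With the tool pointing down it reaches from about 0.4 to 0.85 m from the base axis. Payload 10.4 kg.
Tool frame: the origin (TCP) lies at the very end of the fingers, on their centre line; the grasp point (between the pads) lies 19 mm behind it; z points along the fingers, y is the direction in which the jaws open and shut (so a half turn about z gives the same grasp; the last joint's range is limited). The gripper opens to 87 mm and grips with 3 to 60 N. Pads are 19 mm wide; open, the fingers measure 117 mm over their backs; the gripper's body (75 mm by 190 mm) begins 51 mm behind the grasp point.
Start: joints at [-1.275, 0.332, -0.065, 1.46, 0.022, 1.35, -0.088], TCP at [0.196, 0.594, 0.185] pointing down, gripper open.
Joint ranges: [-2.6, 2.6], [-0.5, 2.12], [-1.47, 1.34], [0.16, 2.42], [-1.27, 4.41], [0.06, 2.06], [-2.6, 2.6]. Speed limits (rad/s): [2.22, 2.22, 2.79, 2.79, 3.14, 3.14, 3.14].

INTERFACE

Orientations are given as a unit quaternion [x, y, z, w].
In Python, from bench import read_state, camera, close_job gives the robot as it stands.
- The arm moves only by the shell command python3 -m inch 'ROWS' [OPENING] [FORCE]. ROWS is JSON, a list of rows, each a list of 6 numbers: the shift along the tool's x, y, z as a fraction of full scale, then the turn, a rotation vector about the tool's x, y, z as a fraction of full scale. In form: [[tx, ty, tz, ax, ay, az], ...]. A call has 1 to 5 rows; each row shifts and turns the commanded pose from where the row before left it, along the tool's axes as they then stand; what a row does not reach is not made up. Full scale, the value 1, is 0.04 m for a shift and 120 degrees for a turn. A row lasts 1/8 s, in which the tool goes at most 62.5 mm and 10.7 degrees, less where a joint would pass 70% of its speed; a pose out of reach is approached as far as the arm can. A call with a number of a shift or a turn outside -1 to 1 is refused whole. A call with a gripper value outside its range is refused whole. OPENING is the opening, from -1 (shut) to 1 (fully open), so that 0 is half open, set as the call begins (- or left out, the last holds). The fingers move at their own pace and stop on an object; FORCE is the grip in N (left out, the last holds). Time passes only in rows, so rows that do not move let the fingers close. It gives the time, the measured TCP pose, the force and the opening at its end, in the units of the state.
- read_state(): the state, without advancing time (a new reading comes with each control period).
- camera(name): name is "side" or "top" or "wrist"; returns a dict with "img" (400x640x3 uint8, red, green, blue), "depth" (400x640 float32, m along the optical axis (not along the pixel's ray), 0 where there is no reading), "fx", "fy", "cx", "cy" (pixels), "position" and "orientation" of the camera in the world; the wrist camera has in their place "tool_from_camera" (4x4, takes a point from camera to tool coordinates, whose origin is the TCP and whose axes are the flange's). Camera axes: x right, y down, z forward; pixel columns grow to the right and rows downward; lengths in m; the calibration is good to about 2 mm. A picture is of the moment at which its call begins: read the wrist's pose just before it.
- close_job(): hands the job in, once; it reports no verdict.
The state is a dict: "time": time; "joint_positions": joint angles; "joint_vel": joint speeds; "joint_torque": joint torques, N m; "ee_pos": TCP position; "eef_rot": TCP orientation; "ft_force": force on the tool from outside, world axes, zero at the start; "torque": the same for the moment, N m; "width": finger opening in m.
Only numpy, scipy, OpenCV 4.12 (cv2) and the standard library are available. Lean on these libraries where they do the work, as an engineer would, in place of code of your own. Each camera call takes 0.05 s, during which the arm holds its last target.

## Working session

There is one attempt and no reset: what is moved stays moved. The work goes in short steps, Python scripts to look and compute and a shell command to move; the robot and the scene stay as the last step left them, time stands still between calls to the robot, and variables do not carry over. Pictures are saved under pics/ and viewed, and the job is handed in when it is done.

```bash
ls -la; mkdir -p pics; cat > h.py <<'E'
import numpy as np, cv2, json
from scipy.spatial.transform import Rotation as R
from bench import read_state, camera
def snap(name,fn=None):
    s=read_state(); c=camera(name)
    if name=='wrist':
        T=np.eye(4);T[:3,:3]=R.from_quat(s['eef_rot']).as_matrix();T[:3,3]=s['ee_pos']
        M=T@np.array(c['tool_from_camera'])
    else:
        M=np.eye(4);M[:3,:3]=R.from_quat(c['orientation']).as_matrix();M[:3,3]=c['position']
    c['M']=M
    if fn:
        cv2.imwrite('pics/'+fn+'.png',cv2.cvtColor(c['img'],cv2.COLOR_RGB2BGR))
        np.savez('pics/'+fn+'.npz',img=c['img'],depth=c['depth'],M=M,K=[c['fx'],c['fy'],c['cx'],c['cy']])
    return c
def load(fn):
    d=np.load('pics/'+fn+'.npz'); return d
def cloud(d):
    fx,fy,cx,cy=d['K']; z=d['depth']; v,u=np.indices(z.shape)
    P=np.stack([(u-cx)/fx*z,(v-cy)/fy*z,z],-1)
    return P@d['M'][:3,:3].T+d['M'][:3,3]
def pt(fn,u,v,r=1):
    d=load(fn); P=cloud(d)[v-r:v+r+1,u-r:u+r+1].reshape(-1,3); return np.median(P,0)
def ray(fn,u,v,z):
    d=load(fn); fx,fy,cx,cy=d['K']; D=d['M'][:3,:3]@np.array([(u-cx)/fx,(v-cy)/fy,1]); o=d['M'][:3,3]
    return o+D*(z-o[2])/D[2]
def crop(fn,u0,v0,u1,v1,k,out):
    im=cv2.imread('pics/'+fn+'.png')[v0:v1,u0:u1]
    cv2.imwrite('pics/'+out+'.png',cv2.resize(im,None,fx=k,fy=k,interpolation=cv2.INTER_CUBIC))
E
python3 - <<'E'
from h import *
s=read_state(); print({k:np.round(v,3) for k,v in s.items()})
for n in ['top','side','wrist']:
    c=snap(n,n+'0'); print(n,np.round(c['M'],3),c['fx'],c['cx'],c['cy'])
E
```

```text
total 12
drwxr-xr-x  3 agent agent 4096 Dec  7 02:27 .
drwxr-xr-x 23 root  root  4096 Dec  7 02:27 ..
drwxr-xr-x  2 agent agent 4096 Dec  7 02:27 pics
{'time': np.float64(0.0), 'joint_positions': array([-1.275,  0.333, -0.065,  1.461,  0.022,  1.35 , -0.089]), 'joint_vel': array([-0.   , -0.   , -0.   ,  0.001, -0.001, -0.   ,  0.001]), 'joint_torque': array([-0.0000e+00, -6.2326e+01,  2.4000e-02, -3.8990e+01, -6.2000e-02,
        4.0000e-02,  0.0000e+00]), 'ee_pos': array([0.196, 0.593, 0.184]), 'eef_rot': array([ 0.159,  0.987, -0.001, -0.   ]), 'ft_force': array([0.714, 0.192, 0.532]), 'torque': array([-0.006,  0.019,  0.013]), 'width': np.float64(0.087)}
top [[ 0.005 -0.99   0.14   0.363]
 [-1.    -0.002  0.026 -0.022]
 [-0.026 -0.141 -0.99   1.214]
 [ 0.     0.     0.     1.   ]] 377.6316277216596 320.11938049137643 190.77341224147767
side [[ 0.937 -0.183  0.298  0.124]
 [-0.35  -0.529  0.773 -0.978]
 [ 0.016 -0.829 -0.56   0.794]
 [ 0.     0.     0.     1.   ]] 380.6548942551819 320.4039003252553 205.78521767730223
wrist [[ 0.312  0.916  0.251  0.128]
 [ 0.95  -0.301 -0.083  0.615]
 [-0.     0.264 -0.964  0.384]
 [ 0.     0.     0.     1.   ]] 283.5655914770929 318.15329679732156 202.17907879338904
```

View pics/top0.png

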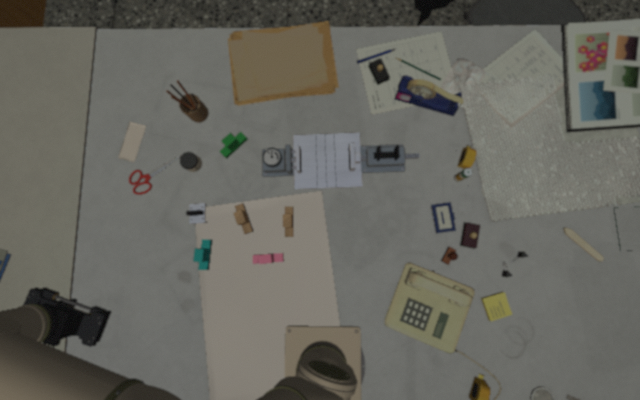

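View pics/side0.png

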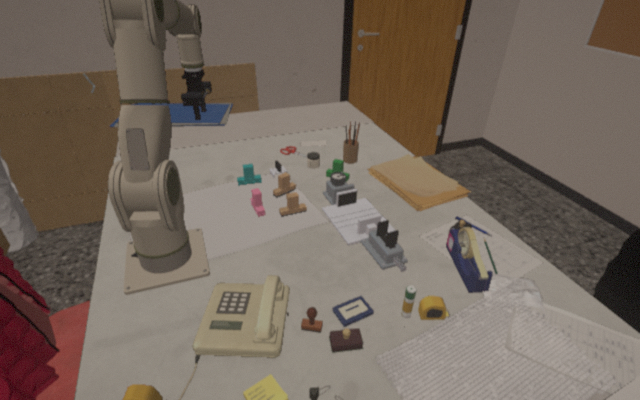

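```bash
python3 - <<'E'
from h import *
crop('top0',180,100,480,330,2.6,'c1')
E
```

```text
(no output)
```

View pics/c1.png

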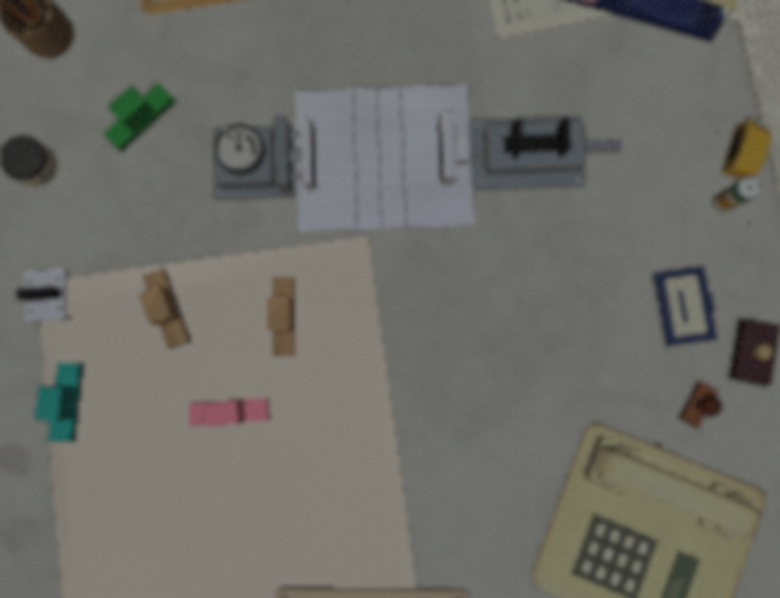

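The two wooden slices are at about (243,218) and (288,221) in the top image. The keeper is at (196,213), the dial at (272,156) and the trigger at (386,154). The green, pink and turquoise ones are look-alikes. Next I'll get coarse world positions.

```bash
python3 - <<'E'
from h import *
d=load('top0');P=cloud(d)
def q(n,u,v): print(n,np.round(pt('top0',u,v),3))
q('dial',272,157);q('sliceA',242,218);q('sliceB',288,219);q('keeper',196,213);q('trig',386,154);q('bed',328,160);q('jar',190,161);q('table',250,300);q('plate',301,160);q('jaw',352,160);q('jawbar tail',415,156);q('glue',463,177);q('meas',467,157)
E
```

```text
dial [0.626 0.155 0.091]
sliceA [0.44  0.243 0.082]
sliceB [0.437 0.104 0.082]
keeper [0.456 0.393 0.055]
trig [ 0.644 -0.197  0.056]
bed [ 0.634 -0.015  0.013]
jar [0.621 0.42  0.056]
table [0.189 0.227 0.006]
plate [0.63  0.071 0.03 ]
jaw [ 0.62  -0.089  0.072]
jawbar tail [ 0.642 -0.292  0.033]
glue [ 0.568 -0.426  0.07 ]
meas [ 0.633 -0.446  0.06 ]
```

```bash
python3 -m inch '[[0,0,-0.5,0,0,0]]' 1 20
```

```text
time: 0.28
ee_pos: [0.1956, 0.5924, 0.2033]
eef_rot: [0.159, 0.987, -0.002, -0.0]
ft_force: [0.5, -0.1, -0.1]
width: 0.0864
```

```bash
cat > calc.py <<'E'
# usage: calc.py x y z phi_deg : total rows in tool axes (units), number of rows minimal
import sys; from h import *
s=read_state(); Rm=R.from_quat(s['eef_rot'])
x,y,z,ph=map(float,sys.argv[1:5]); f=np.radians(ph)
Rt=R.from_matrix([[-np.cos(f),np.sin(f),0],[np.sin(f),np.cos(f),0],[0,0,-1]])
dw=np.array([x,y,z])-s['ee_pos']
t0=Rm.inv().apply(dw)/0.04; t1=Rt.inv().apply(dw)/0.04
a=(Rm.inv()*Rt).as_rotvec()/np.radians(120)
print('now',np.round(s['ee_pos'],4),'phi',round(np.degrees(np.arctan2(Rm.as_matrix()[0,1],Rm.as_matrix()[1,1])),2),'t',round(float(s['time']),1),'w',round(float(s['width']),4),'F',np.round(s['ft_force'],1))
print('trans in current axes',np.round(t0,3),' trans in final axes',np.round(t1,3),' turn',np.round(a,4),'turnrows',np.ceil(np.abs(a).max()/0.085))
E
python3 calc.py 0.52 0.03 0.32 0
```

```text
now [0.1956 0.5924 0.2033] phi 18.26 t 0.3 w 0.0864 F [ 0.5 -0.1 -0.1]
trans in current axes [-12.109 -10.821  -2.874]  trans in final axes [ -8.111 -14.06   -2.917]  turn [-0.0018 -0.0002 -0.1522] turnrows 2.0
```

```bash
python3 -m inch '[[0,0,-0.8,0,0,-0.076],[0,0,-0.8,0,0,-0.076],[-0.5,-1,-0.5,0,0,0],[-0.5,-1,-0.5,0,0,0],[-0.5,-1,-0.3,0,0,0]]' && python3 -m inch '[[-0.5,-1,0,0,0,0],[-0.5,-1,0,0,0,0],[-0.5,-1,0,0,0,0],[-0.5,-1,0,0,0,0],[-0.5,-1,0,0,0,0]]' && python3 -m inch '[[-0.6,-1,0,0,0,0],[-0.6,-1,0,0,0,0],[-0.7,-1,0,0,0,0],[-0.7,-1,0,0,0,0],[-0.7,-1,0,0,0,0]]' && python3 calc.py 0.52 0.03 0.32 0
```

```text
time: 0.9
ee_pos: [0.2565, 0.4723, 0.3219]
eef_rot: [0.0, 1.0, 0.0, 0.0]
ft_force: [0.4, 0.4, 0.6]
width: 0.0868
time: 1.52
ee_pos: [0.3561, 0.272, 0.321]
eef_rot: [0.0, 1.0, 0.0, -0.0]
ft_force: [0.6, 0.8, -0.4]
width: 0.0873
time: 2.15
ee_pos: [0.4882, 0.072, 0.321]
eef_rot: [0.0, 1.0, 0.0, 0.0]
ft_force: [0.8, 0.2, -0.3]
width: 0.0868
now [0.4882 0.072  0.321 ] phi 0.01 t 2.1 w 0.0868 F [ 0.8  0.2 -0.3]
trans in current axes [-0.795 -1.05   0.025]  trans in final axes [-0.794 -1.05   0.025]  turn [ 0.0001  0.     -0.0001] turnrows 1.0
```

```bash
python3 -m inch '[[-0.3,-0.5,0,0,0,0],[0,0,0,0,0,0]]'; python3 - <<'E'
from h import *
snap('wrist','w1'); snap('top','top1')
crop('top1',0,100,400,400,2,'c2')
E
```

```text
time: 2.4
ee_pos: [0.5, 0.0516, 0.3208]
eef_rot: [0.002, 1.0, -0.0, -0.0]
ft_force: [0.2, 0.1, 0.1]
width: 0.0873
```

View pics/w1.png

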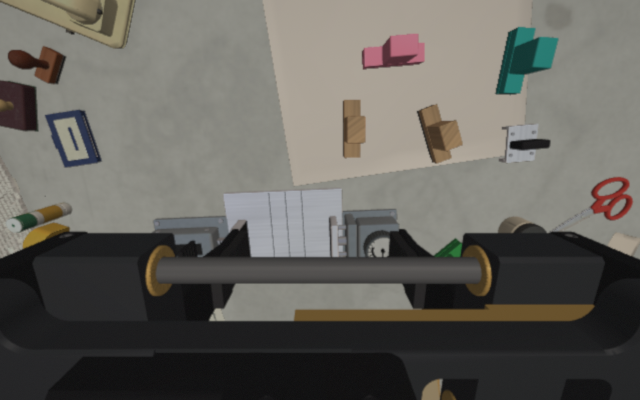

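View pics/c2.png

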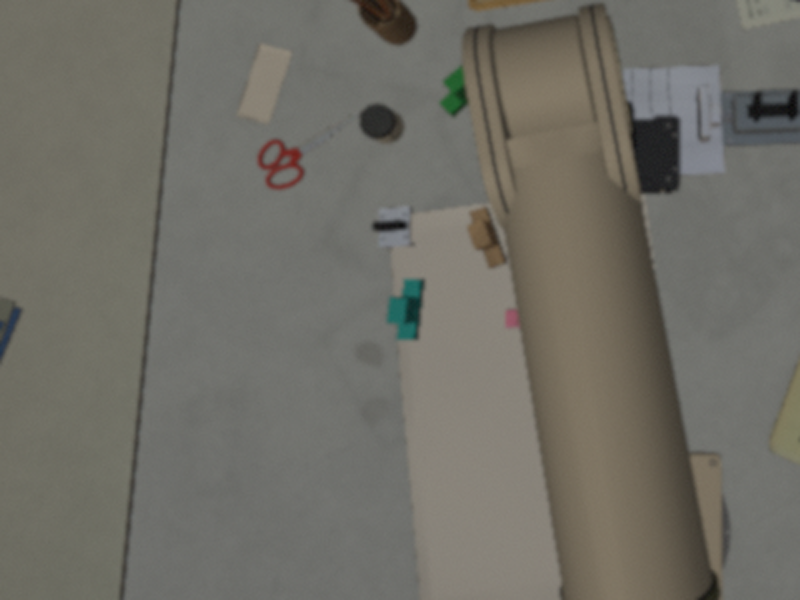

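Exactly two wooden slices show, at wrist pixels (352,130) and (440,135), with the keeper at (525,143). The gripper hides the clamp, so I'll move the tool beyond it.

```bash
python3 -m inch '[[-0.9,-0.3,0,0,0,0],[-0.9,-0.3,0,0,0,0],[-0.9,-0.3,0,0,0,0],[-0.9,-0.3,0,0,0,0],[-0.9,0,0,0,0,0]]';python3 -m inch '[[-0.5,0,0,0,0,0],[0,0,0,0,0,0]]'; python3 - <<'E'
from h import *
snap('wrist','w2')
crop('w2',120,60,520,240,2,'c3')
E
```

```text
time: 3.12
ee_pos: [0.6804, 0.0061, 0.3209]
eef_rot: [-0.0, 1.0, 0.0, -0.0]
ft_force: [0.4, 0.6, 0.2]
width: 0.0871
time: 3.38
ee_pos: [0.7, 0.007, 0.3194]
eef_rot: [-0.001, 1.0, 0.0, -0.001]
ft_force: [0.5, 0.2, -0.0]
width: 0.087
```

View pics/w2.png

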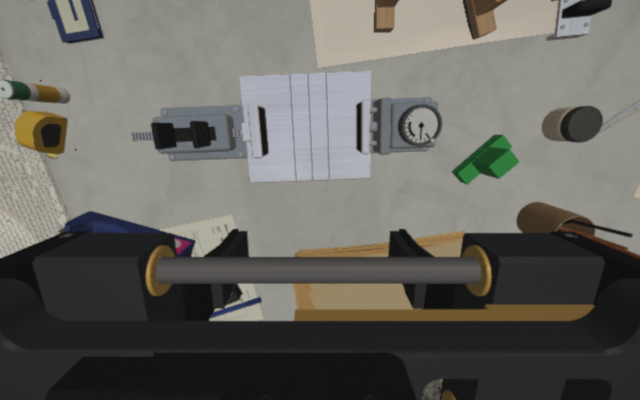

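View pics/c3.png

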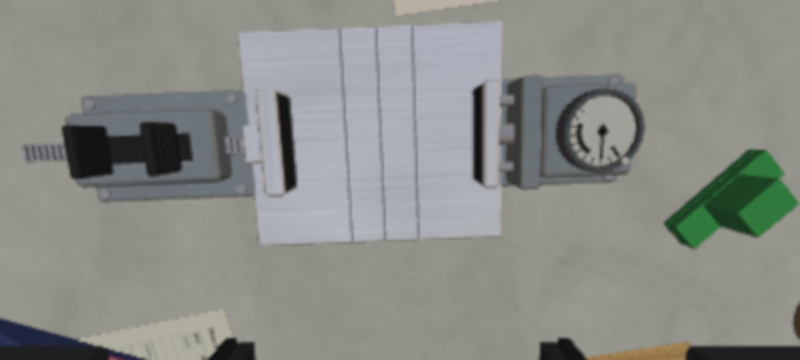

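```bash
python3 - <<'E'
from h import *
crop('w2',380,80,460,170,8,'c4')
z=.012
for u,v in [(240,33),(501,22),(500,236),(260,243)]:
    print(np.round(ray('w2',120+u/2,60+v/2,z),4))
# top edges of plates
d=load('w2');P=cloud(d)
for lo,hi,n in [(0.064,0.078,'plates72'),(0.088,0.102,'bezel96'),(0.102,.112,'trig107')]:
    m=(P[...,2]>lo)&(P[...,2]<hi)&(d['depth']>0)&(P[...,0]>.5)&(P[...,0]<.75)
    k,lab,st,ce=cv2.connectedComponentsWithStats(m.astype(np.uint8))
    for i in range(1,k):
        if st[i,4]>25:
            Q=P[lab==i]; c,sz,an=cv2.minAreaRect(Q[:,:2].astype(np.float32)*1000); print(n,st[i],np.round(c,1),np.round(sz,1),round(an,1),np.round(Q.mean(0),4))
E
```

```text
[ 0.5513 -0.1227  0.012 ]
[0.5424 0.0925 0.012 ]
[0.7206 0.1007 0.012 ]
[ 0.7276 -0.1169  0.012 ]
plates72 [ 19  82  17  19 157] [ 581.7 -424. ] [11.8 25.5] 86.1 [ 0.5821 -0.4224  0.071 ]
plates72 [379  98  13  57 663] [630.5 108.5] [82.3 16.3] 2.7 [0.6298 0.1073 0.0747]
plates72 [361 100   9  54 471] [631.3  78.2] [79.  12.9] 3.3 [0.6308 0.0782 0.0705]
plates72 [248 105  16  54 607] [639.  -90.1] [79.4 17.5] 2.6 [ 0.6375 -0.0893  0.0705]
plates72 [166 123   9  26 113] [ 644.5 -220.6] [37.3  3.3] 0.3 [ 0.6432 -0.2202  0.0709]
plates72 [203 122   7  25  73] [ 642.4 -164.8] [36.3  3. ] 0.5 [ 0.6419 -0.1648  0.0709]
plates72 [484 149  26  30 172] [683.6 283.8] [22.2 46.8] 77.2 [0.6835 0.284  0.0715]
bezel96 [  0  80  20  20 319] [ 582.  -427.9] [19.7 25.7] 71.5 [ 0.5817 -0.4268  0.0946]
bezel96 [ 401  104   42   43 1050] [628.5 156.1] [58.  58.1] 70.1 [0.6286 0.157  0.0914]
bezel96 [195 121  10  27 122] [ 641.6 -165.2] [37.3  4.3] 4.0 [ 0.6414 -0.1648  0.095 ]
bezel96 [158 123  10  27 141] [ 644.5 -220.4] [37.   3.4] 0.3 [ 0.644  -0.2202  0.095 ]
trig107 [190 121  10  28 183] [ 642.1 -169.1] [37.6  8.8] 1.9 [ 0.6415 -0.1685  0.1058]
trig107 [151 123  11  27 186] [ 644.3 -223.9] [36.3  9.9] 1.1 [ 0.6438 -0.2232  0.1056]
```

View pics/c4.png

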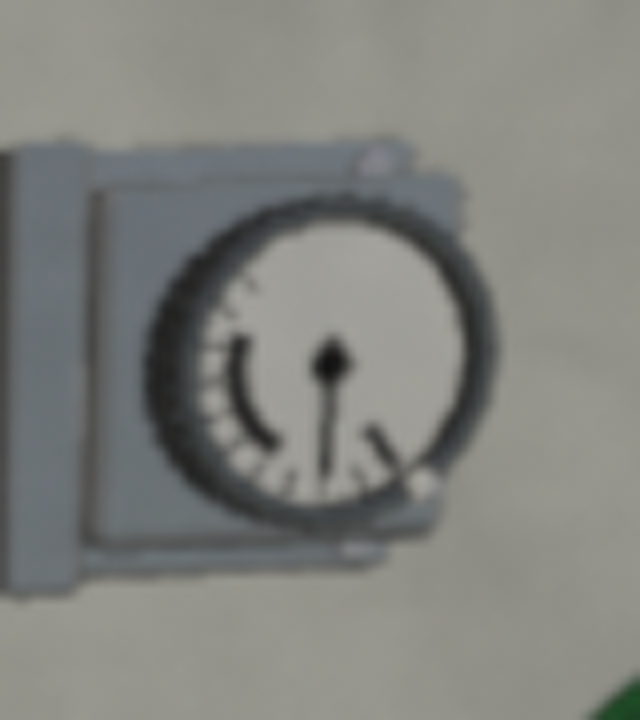

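```bash
python3 - <<'E'
from h import *
c=np.array([.6285,.156])
m=ray('w2',380+425/8,80+483/8,.097)[:2]
v=m-c; print(m,np.linalg.norm(v),np.degrees(np.arctan2(v[1],v[0])), 'rel clamp x',np.degrees(np.arctan2(v[1],v[0]))-2.4)
p=ray('w2',380+325/8,80+475/8,.092)[:2]-ray('w2',380+330/8,80+362/8,.092)[:2];print(np.degrees(np.arctan2(p[1],p[0])))
E
python3 calc.py 0.6285 0.156 0.13 0
```

```text
[0.64951428 0.17395609] 0.027640932140596496 40.51293470196924 rel clamp x 38.112934701969245
2.973365796311657
now [0.6995 0.0066 0.3202] phi -0.05 t 3.4 w 0.0873 F [ 0.2 -0.4  0.5]
trans in current axes [1.764 3.736 4.758]  trans in final axes [1.774 3.736 4.754]  turn [ 0.0001 -0.0007  0.0004] turnrows 1.0
```

```bash
python3 -m inch '[[0.1,0.9,0,0,0,0],[0.1,0.9,0,0,0,0],[0.4,0.9,0,0,0,0],[0.6,0.9,0,0,0,0],[0.57,0.13,0,0,0,0]]';python3 -c "
from h import *
print(np.round(read_state()['joint_positions'],2))"; python3 -m inch '[[0,0,0,0,0,0.085],[0,0,0,0,0,0.085],[0,0,0,0,0,0.085],[0,0,0,0,0,0.085],[0,0,0,0,0,0.085]]';python3 -c "
from h import *
print(np.round(read_state()['joint_positions'],2))";python3 calc.py 0.6285 0.156 0.13 73
```

```text
time: 4.05
ee_pos: [0.6266, 0.1589, 0.3211]
eef_rot: [-0.003, 1.0, 0.001, -0.0]
ft_force: [-0.4, -1.2, -0.7]
width: 0.0871
[-0.69  0.38  0.55  1.18 -0.2   1.63  1.39]
time: 4.68
ee_pos: [0.6278, 0.1552, 0.3217]
eef_rot: [0.433, 0.901, 0.001, -0.0]
ft_force: [0.2, -0.3, -0.1]
width: 0.0869
[-0.78  0.4   0.7   1.18 -0.26  1.64  0.53]
now [0.6278 0.1552 0.3217] phi 51.3 t 4.7 w 0.0869 F [ 0.2 -0.3 -0.1]
trans in current axes [-1.000e-03  2.000e-02  4.792e+00]  trans in final axes [0.014 0.023 4.792]  turn [ 0.0005 -0.0007  0.1808] turnrows 3.0
```

```bash
python3 -m inch '[[0,0,0.9,0,0,0.085],[0,0,0.9,0,0,0.085],[0,0,0.9,0,0,0.011],[0,0,0.9,0,0,0],[0,0,0.9,0,0,0]]';python3 -m inch '[[0,0,0.3,0,0,0],[0,0,0,0,0,0]]';python3 calc.py 0.6285 0.156 0.071 73; python3 - <<'E'
from h import *
snap('wrist','w3'); snap('side','s3')
E
```

```text
time: 5.3
ee_pos: [0.6277, 0.1556, 0.1405]
eef_rot: [0.593, 0.806, 0.001, -0.0]
ft_force: [0.1, -0.2, -0.3]
width: 0.0869
time: 5.55
ee_pos: [0.6284, 0.155, 0.1295]
eef_rot: [0.593, 0.805, 0.0, -0.0]
ft_force: [-0.8, 0.2, 0.2]
width: 0.0866
now [0.6284 0.155  0.1295] phi 72.71 t 5.5 w 0.0866 F [-0.8  0.2  0.2]
trans in current axes [0.021 0.011 1.462]  trans in final axes [0.022 0.01  1.462]  turn [-0.0001 -0.0003  0.0024] turnrows 1.0
```

View pics/w3.png

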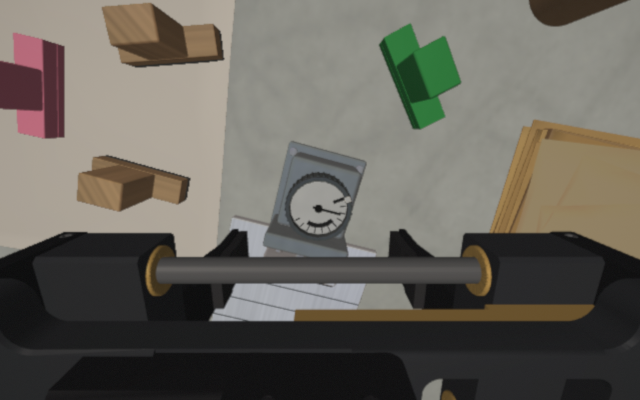

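```bash
python3 -m inch '[[0.02,0,0.5,0,0,0],[0,0,0.5,0,0,0],[0,0,0.42,0,0,0],[0,0,0,0,0,0]]' && python3 -m inch '[[0,0,0,0,0,0],[0,0,0,0,0,0],[0,0,0,0,0,0],[0,0,0,0,0,0]]' -0.2 20;python3 calc.py 0.6285 0.156 0.071 73
```

```text
time: 6.15
ee_pos: [0.6275, 0.155, 0.0702]
eef_rot: [0.593, 0.805, -0.001, -0.001]
ft_force: [0.1, -0.1, -0.9]
width: 0.0873
time: 6.65
ee_pos: [0.6288, 0.1554, 0.0725]
eef_rot: [0.593, 0.805, 0.0, 0.0]
ft_force: [0.5, 0.4, -0.8]
width: 0.0547
now [0.6288 0.1554 0.0725] phi 72.74 t 6.7 w 0.0547 F [ 0.5  0.4 -0.8]
trans in current axes [ 0.017 -0.002  0.038]  trans in final axes [ 0.017 -0.002  0.038]  turn [ 0.0002 -0.0001  0.0021] turnrows 1.0
```

```bash
python3 -m inch '[[0,0,0,0,0,0],[0,0,0,0,0,0]]'; python3 - <<'E'
from h import *
snap('wrist','w4'); crop('w4',230,150,430,300,4,'c5')
E
```

```text
time: 6.9
ee_pos: [0.6286, 0.1553, 0.0722]
eef_rot: [0.593, 0.805, 0.0, -0.0]
ft_force: [-0.0, -0.0, 0.3]
width: 0.0381
```

View pics/c5.png

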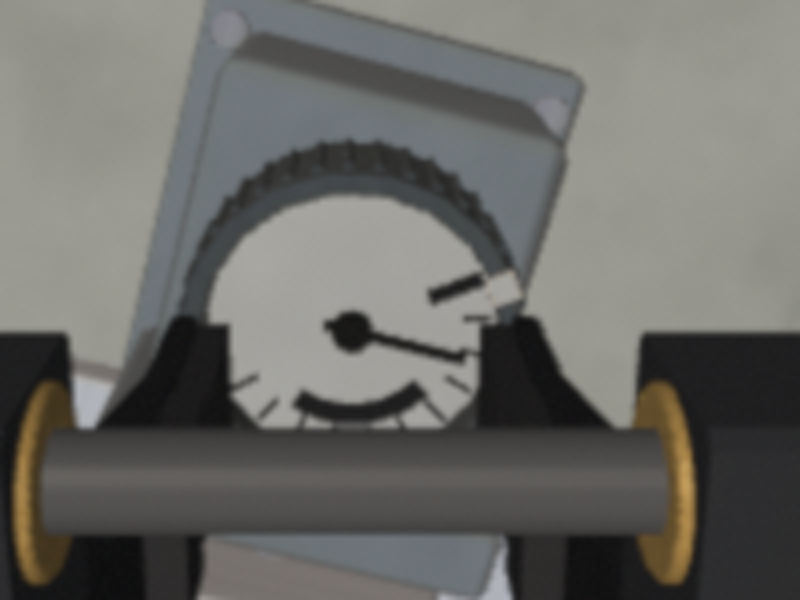

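```bash
python3 - <<'E'
from h import *
d=load('w4');P=cloud(d)
print('dial centre',pt('w4',230+350//4,150+330//4), 'ring top edge',pt('w4',318,150+180//4),'L finger',pt('w4',230+195//4,150+340//4),'R',pt('w4',230+530//4,150+340//4),'block',pt('w4',230+380//4,150+90//4))
fx,fy,cx,cy=d['K'];M=np.linalg.inv(d['M'])
for p in [(.6286,.1553,.072),(.6286,.1553,.096)]:
    q=M@np.array([*p,1]);print(fx*q[0]/q[2]+cx,fy*q[1]/q[2]+cy)
s=read_state();print(s['width'],s['joint_positions'])
E
```

```text
dial centre [0.62720254 0.1571054  0.09239366] ring top edge [0.62027622 0.18212123 0.09522883] L finger [0.60354546 0.15725068 0.11727149] R [0.64943019 0.17292931 0.12009357] block [0.6230123  0.19158929 0.0551944 ]
317.93117780390486 224.18026484601404
317.94591206344893 236.40785479007332
0.037158529101336775 [-0.81863571  0.53806592  0.69238228  1.56177504 -0.36273149  1.17376954
  0.24714063]
```

```bash
python3 - <<'E'
from h import *
snap('side','s4'); crop('s4',290,110,390,210,6,'c6')
crop('s3',290,110,390,210,6,'c7')
E
```

```text
(no output)
```

View pics/c6.png

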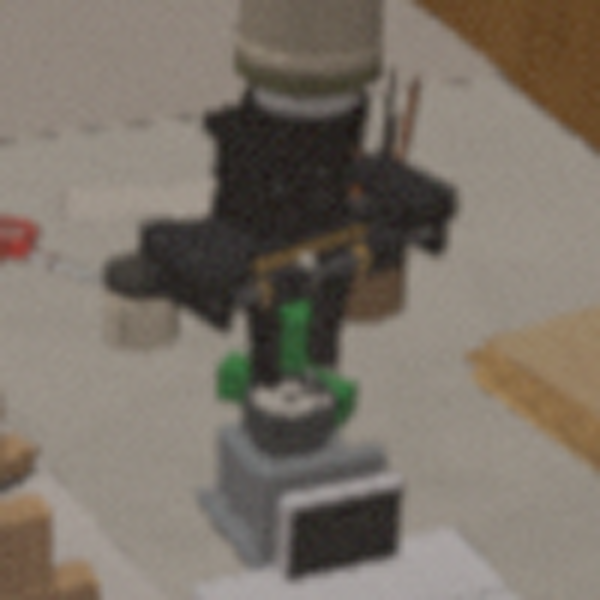

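View pics/w4.png

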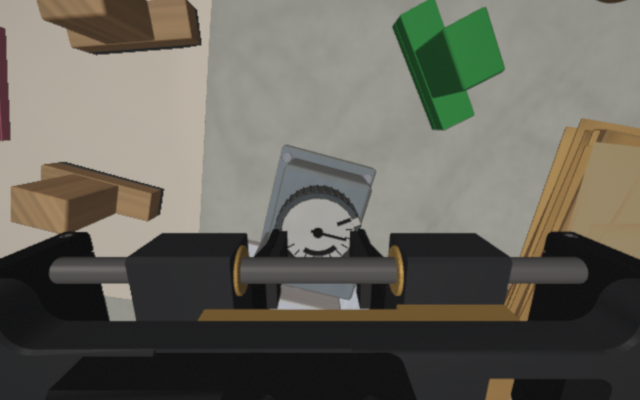

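```bash
python3 - <<'E'
from h import *
d=load('s4');fx,fy,cx,cy=d['K'];M=np.linalg.inv(d['M'])
s=read_state();p0=s['ee_pos'];Rm=R.from_quat(s['eef_rot'])
for dy in(-.019,.019):
  for z in (0,-.019,-.07):
    p=p0+Rm.apply([0,dy,z]);q=M@np.array([*p,1]);u,v=fx*q[0]/q[2]+cx,fy*q[1]/q[2]+cy
    print(dy,z,np.round(p,3),'crop px',(u-290)*6,(v-110)*6)
q=M@np.array([.6285,.156,.096,1]);print('dial top',(fx*q[0]/q[2]+cx-290)*6,(fy*q[1]/q[2]+cy-110)*6)
for (u,v) in [(265,340),(325,340),(262,375),(322,360),(290,395)]: print(u,v,pt('s4',290+u//6,110+v//6,0))
E
```

```text
-0.019 0 [0.611 0.15  0.072] crop px 262.8354195261329 434.00553737343387
-0.019 -0.019 [0.611 0.15  0.091] crop px 263.93112026892106 407.4581525218027
-0.019 -0.07 [0.611 0.15  0.142] crop px 266.955571195636 334.1796928284616
0.019 0 [0.647 0.161 0.072] crop px 309.3840492704999 415.91576760969434
0.019 -0.019 [0.647 0.161 0.091] crop px 310.8108533930705 389.59644177463895
0.019 -0.07 [0.647 0.161 0.142] crop px 314.7477327990654 316.97539294208616
dial top 287.19201257249165 391.3166809527246
265 340 [0.60225951 0.13488425 0.14988971]
325 340 [0.64923454 0.15118181 0.13360063]
262 375 [0.60420825 0.14641727 0.11901818]
322 360 [0.64805037 0.15540864 0.1149299 ]
290 395 [0.63303831 0.16505624 0.09127574]
```

```bash
python3 - <<'E'
from h import *
for fn,w in (('w4',.0186),('w3',.0433)):
  d=load(fn);fx,fy,cx,cy=d['K']
  s=read_state();Rm=R.from_quat(s['eef_rot'])
  # tool_from_camera
  c=camera('wrist');M=np.linalg.inv(np.array(c['tool_from_camera']))
  for x in(-.0095,.0095):
   for y in(w,w+.015):
    for z in (0,-.019,-.03):
     q=M@np.array([x,y,z,1]);print(fn,x,y,z,'px',np.round([fx*q[0]/q[2]+cx,fy*q[1]/q[2]+cy]))
d=load('w4')
for v in range(226,262,3): print(v,np.round(pt('w4',364,v,0),3),np.round(pt('w4',356,v,0),3), d['img'][v,356])
E
```

```text
w4 -0.0095 0.0186 0 px [343. 236.]
w4 -0.0095 0.0186 -0.019 px [345. 247.]
w4 -0.0095 0.0186 -0.03 px [347. 254.]
w4 -0.0095 0.0336 0 px [363. 236.]
w4 -0.0095 0.0336 -0.019 px [367. 247.]
w4 -0.0095 0.0336 -0.03 px [370. 254.]
w4 0.0095 0.0186 0 px [343. 212.]
w4 0.0095 0.0186 -0.019 px [346. 221.]
w4 0.0095 0.0186 -0.03 px [347. 226.]
w4 0.0095 0.0336 0 px [364. 212.]
w4 0.0095 0.0336 -0.019 px [368. 221.]
w4 0.0095 0.0336 -0.03 px [371. 226.]
w3 -0.0095 0.0433 0 px [375. 236.]
w3 -0.0095 0.0433 -0.019 px [381. 247.]
w3 -0.0095 0.0433 -0.03 px [384. 254.]
w3 -0.0095 0.0583 0 px [395. 236.]
w3 -0.0095 0.0583 -0.019 px [403. 247.]
w3 -0.0095 0.0583 -0.03 px [408. 254.]
w3 0.0095 0.0433 0 px [377. 212.]
w3 0.0095 0.0433 -0.019 px [383. 221.]
w3 0.0095 0.0433 -0.03 px [386. 226.]
w3 0.0095 0.0583 0 px [397. 212.]
w3 0.0095 0.0583 -0.019 px [405. 221.]
w3 0.0095 0.0583 -0.03 px [410. 226.]
226 [0.682 0.143 0.   ] [0.65  0.17  0.096] [92 93 92]
229 [0.683 0.14  0.   ] [0.651 0.168 0.095] [66 70 73]
232 [0.651 0.173 0.115] [0.648 0.171 0.111] [26 26 26]
235 [0.651 0.173 0.12 ] [0.647 0.171 0.116] [28 27 27]
238 [0.65  0.173 0.124] [0.646 0.171 0.121] [28 27 27]
241 [0.65  0.172 0.127] [0.646 0.17  0.124] [28 27 27]
244 [0.649 0.173 0.132] [0.645 0.17  0.13 ] [28 28 28]
247 [0.649 0.171 0.134] [0.645 0.17  0.132] [26 25 26]
250 [0.649 0.171 0.136] [0.645 0.169 0.136] [27 26 26]
253 [0.648 0.171 0.14 ] [0.646 0.168 0.135] [25 25 25]
256 [0.648 0.17  0.143] [0.646 0.167 0.137] [35 35 33]
259 [0.632 0.19  0.194] [0.63  0.189 0.193] [62 61 60]
```

```bash
python3 - <<'E'
from h import *
d=load('s3');fx,fy,cx,cy=d['K'];M=np.linalg.inv(d['M'])
p0=np.array([.6284,.155,.1295]);Rm=R.from_quat([0.593,.805,0,0])
for dy in(-.0435,.0435):
  for z in (0,-.019,-.038,-.07):
    p=p0+Rm.apply([0,dy,z]);q=M@np.array([*p,1]);u,v=fx*q[0]/q[2]+cx,fy*q[1]/q[2]+cy
    print(dy,z,np.round(p,3),'crop px',(u-290)*6,(v-110)*6)
E
```

```text
-0.0435 0 [0.587 0.142 0.13 ] crop px 234.59568170017724 364.53514915843823
-0.0435 -0.019 [0.587 0.142 0.148] crop px 235.50727420735905 336.57144965133
-0.0435 -0.038 [0.587 0.142 0.168] crop px 236.4331700421834 308.1689861647028
-0.0435 -0.07 [0.587 0.142 0.2  ] crop px 238.0258516153673 259.31243175892735
0.0435 0 [0.67  0.168 0.13 ] crop px 343.5513112598363 324.7452353739303
0.0435 -0.019 [0.67  0.168 0.148] crop px 345.25524841839683 297.3680987305281
0.0435 -0.038 [0.67  0.168 0.168] crop px 346.9850671951614 269.57512245679743
0.0435 -0.07 [0.67  0.168 0.2  ] crop px 349.9586068080945 221.7992993351263
```

View pics/c7.png

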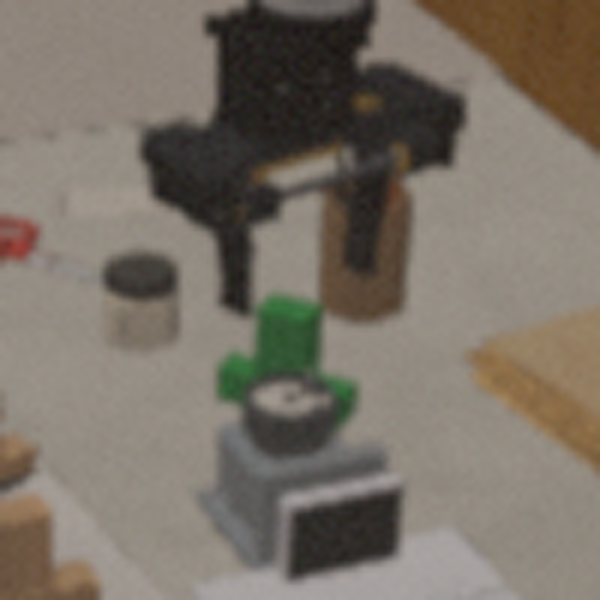

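The side and wrist views agree: the real fingertips end about 37 mm above the reported TCP. The fingers closed to 37 mm with no force, so they were above the ring. I'll open, then descend by that extra amount in small steps while watching the force.

```bash
python3 -m inch '[[0,0,0,0,0,0],[0,0,0,0,0,0],[0,0,0,0,0,0],[0,0,0,0,0,0],[0,0,0,0,0,0]]' 1 20 && python3 -m inch '[[0,0,0.25,0,0,0],[0,0,0.2,0,0,0],[0,0,0.2,0,0,0],[0,0,0.1,0,0,0]]'; python3 -m inch '[[0,0,0.1,0,0,0],[0,0,0,0,0,0]]'; python3 - <<'E'
from h import *
snap('wrist','w5'); snap('side','s5'); crop('s5',290,110,390,210,6,'c8')
E
```

```text
time: 7.72
ee_pos: [0.6286, 0.1554, 0.0722]
eef_rot: [0.593, 0.805, 0.0, -0.0]
ft_force: [0.2, 0.0, 0.3]
width: 0.0771
time: 8.22
ee_pos: [0.6283, 0.1552, 0.0414]
eef_rot: [0.593, 0.805, -0.0, -0.0]
ft_force: [0.2, 0.1, 0.7]
width: 0.0872
time: 8.48
ee_pos: [0.6286, 0.1553, 0.038]
eef_rot: [0.593, 0.805, -0.0, -0.0]
ft_force: [-0.6, 0.3, 0.3]
width: 0.0871
```

View pics/c8.png

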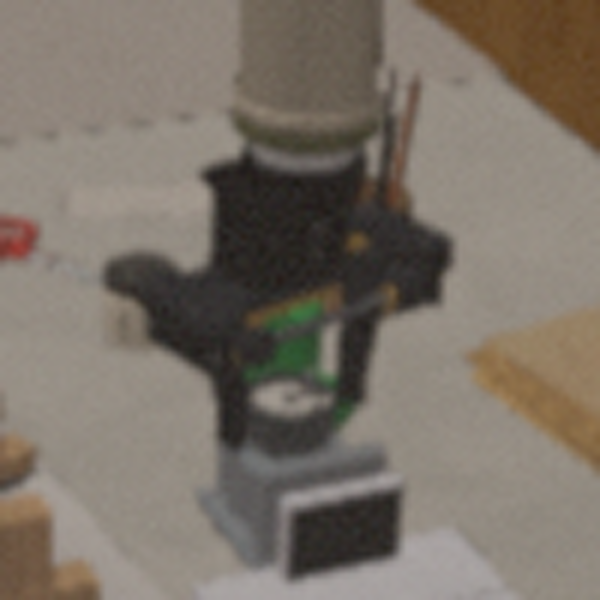

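View pics/w5.png

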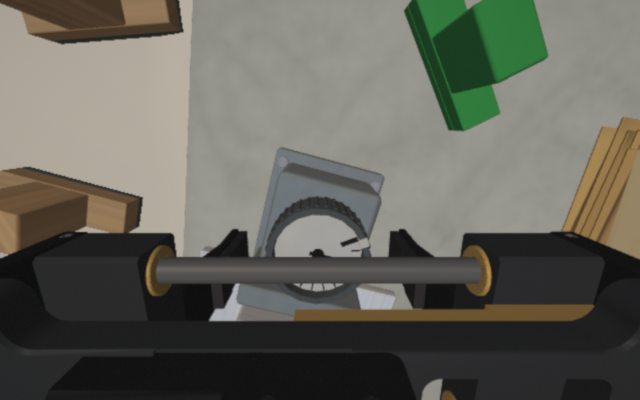

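```bash
python3 -m inch '[[0,0,0,0,0,0],[0,0,0,0,0,0],[0,0,0,0,0,0],[0,0,0,0,0,0],[0,0,0,0,0,0]]' -0.2 25
```

```text
time: 9.2
ee_pos: [0.6284, 0.1553, 0.0383]
eef_rot: [0.593, 0.805, -0.0, -0.0]
ft_force: [-3.1, -0.2, 2.6]
width: 0.0577
```

```bash
python3 -m inch '[[0,0,0,0,0,0.06],[0,0,0,0,0,0.06],[0,0,0,0,0,0.06],[0,0,0,0,0,0.06],[0,0,0,0,0,0.06]]';python3 -m inch '[[0,0,0,0,0,0.0175],[0,0,0,0,0,0]]'; python3 - <<'E'
from h import *
snap('wrist','w6'); crop('w6',250,170,390,310,5,'c9')
E
```

```text
time: 9.82
ee_pos: [0.6276, 0.1552, 0.0382]
eef_rot: [0.814, 0.581, -0.001, -0.001]
ft_force: [-7.6, -0.1, 4.9]
width: 0.0575
time: 10.07
ee_pos: [0.6275, 0.1553, 0.0382]
eef_rot: [0.824, 0.567, -0.001, -0.001]
ft_force: [-7.7, 0.7, 5.1]
width: 0.0575
```

View pics/c9.png

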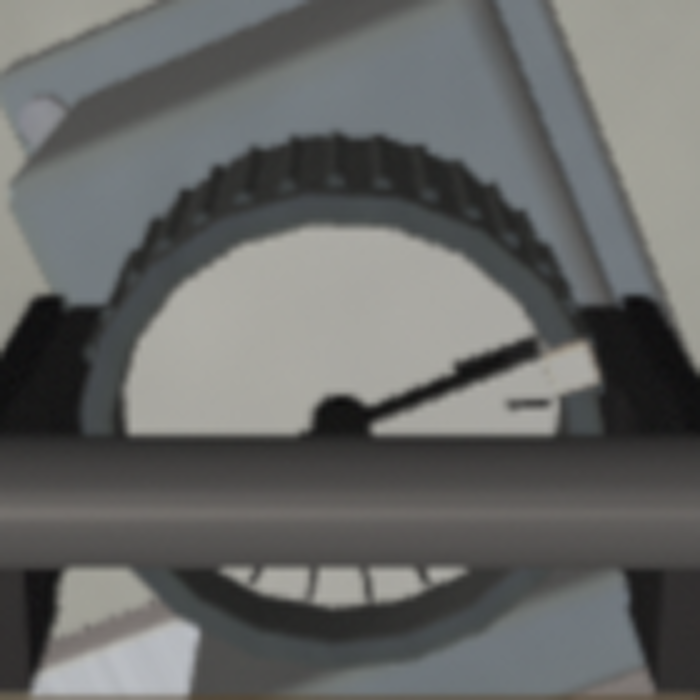

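```bash
python3 -m inch '[[0,0,0,0,0,0],[0,0,0,0,0,0],[0,0,0,0,0,0],[0,0,0,0,0,0]]' 1 20 && python3 -m inch '[[0,0,-0.5,0,0,0],[0,0,-0.8,0,0,0],[0,0,-0.8,0,0,0],[0,0,-0.8,0,0,0],[0,0,0,0,0,0]]'; python3 - <<'E'
from h import *
snap('wrist','w7'); crop('w7',260,140,380,250,6,'c10')
E
```

```text
time: 10.62
ee_pos: [0.6288, 0.1553, 0.0382]
eef_rot: [0.823, 0.567, 0.0, 0.0]
ft_force: [-0.3, -0.6, 0.8]
width: 0.0849
time: 11.25
ee_pos: [0.6304, 0.1552, 0.1583]
eef_rot: [0.823, 0.567, 0.003, 0.001]
ft_force: [0.6, 0.3, -0.1]
width: 0.0871
```

View pics/c10.png

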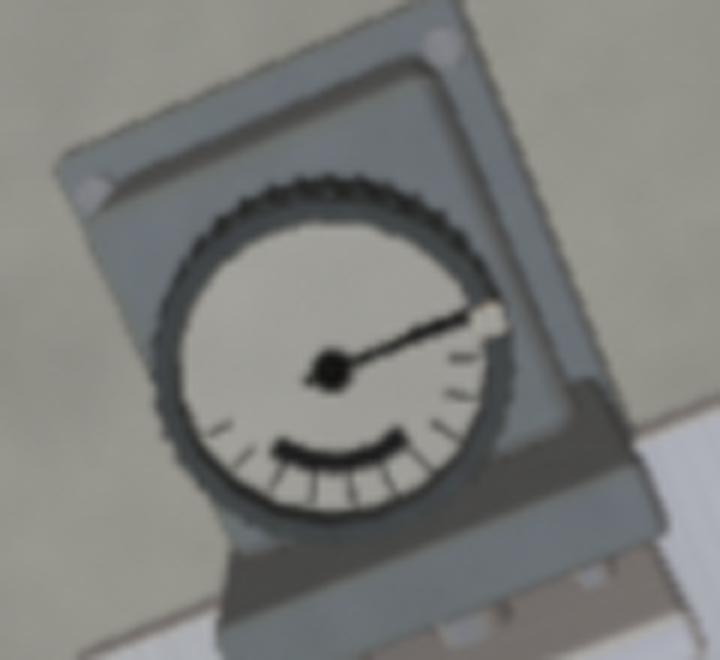

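View pics/w7.png

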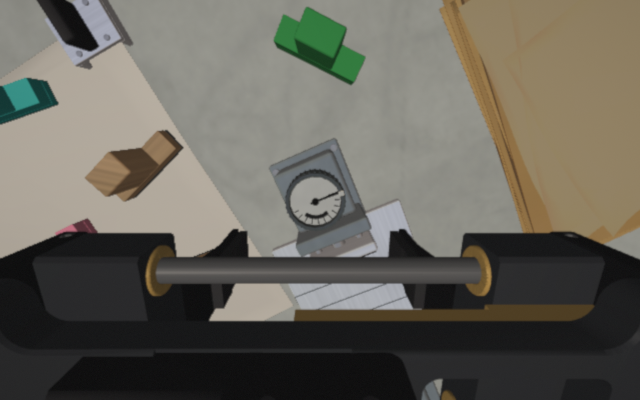

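The bezel's zero line is now collinear with the pointer and the white mark sits at its tip. Next are the slices.

```bash
python3 calc.py 0.45 0.12 0.3 90
```

```text
now [0.6295 0.1552 0.1564] phi 110.86 t 11.3 w 0.087 F [-0.6  0.3  0.7]
trans in current axes [-2.414 -3.872 -3.604]  trans in final axes [-0.881 -4.487 -3.591]  turn [ 0.0012 -0.0008 -0.1738] turnrows 3.0
```

```bash
python3 -m inch '[[0,0,-0.9,0,0,-0.058],[0,0,-0.9,0,0,-0.058],[0,0,-0.9,0,0,-0.058],[-0.3,-0.9,-0.9,0,0,0],[-0.3,-0.9,0,0,0,0]]'; python3 -m inch '[[-0.3,-0.9,0,0,0,0],[0,-0.9,0,0,0,0],[0,-0.9,0,0,0,0],[0,0,0,0,0,0]]'; cat > rects.py <<'E'
import sys; from h import *
def rects(fn,lo=.07,hi=.09,box=(.3,.55,-.1,.5)):
    d=load(fn);P=cloud(d)
    m=(P[...,2]>lo)&(P[...,2]<hi)&(d['depth']>0)&(P[...,0]>box[0])&(P[...,0]<box[1])&(P[...,1]>box[2])&(P[...,1]<box[3])
    k,lab,st,ce=cv2.connectedComponentsWithStats(m.astype(np.uint8))
    for i in range(1,k):
        if st[i,4]>80:
            Q=P[lab==i]; z=np.median(Q[:,2]); Q=Q[abs(Q[:,2]-z)<.006]
            c,sz,an=cv2.minAreaRect(Q[:,:2].astype(np.float32)*1000)
            if sz[0]<sz[1]: an-=90; sz=sz[::-1]
            # an: world angle of long axis
            print('px',np.round(ce[i]),'c',np.round(c,1),'size',np.round(sz,1),'long-axis deg',round(an,1),'z',round(z,4),'rgb',np.median(d['img'][lab==i],0))
if __name__=='__main__': rects(sys.argv[1],*[float(a) for a in sys.argv[2:4]])
E
python3 - <<'E'
from h import *
snap('wrist','w8')
from rects import rects
rects('w8')
rects('w8',.04,.062)
E
```

```text
time: 11.92
ee_pos: [0.557, 0.1303, 0.3001]
eef_rot: [0.707, 0.707, 0.001, 0.001]
ft_force: [0.3, 0.0, 1.6]
width: 0.0868
time: 12.42
ee_pos: [0.447, 0.1195, 0.2984]
eef_rot: [0.706, 0.708, 0.001, -0.001]
ft_force: [0.3, 0.9, -0.9]
width: 0.087
px [317.  80.] c [445.1 251.8] size [40.1 28. ] long-axis deg 21.7 z 0.0795 rgb [136. 111.  82.]
px [232. 139.] c [321.6 171.3] size [40.  28.5] long-axis deg -84.8 z 0.0793 rgb [180. 106. 121.]
px [311. 182.] c [436.3 108.2] size [39.5 27.3] long-axis deg 1.5 z 0.0796 rgb [138. 112.  83.]
px [237.   1.] c [331.2 356.7] size [39.5  2.7] long-axis deg -1.4 z 0.0462 rgb [19. 55. 51.]
px [245. 137.] c [335.3 172.4] size [37.7  0.9] long-axis deg -85.4 z 0.0511 rgb [77. 44. 51.]
```

View pics/w8.png

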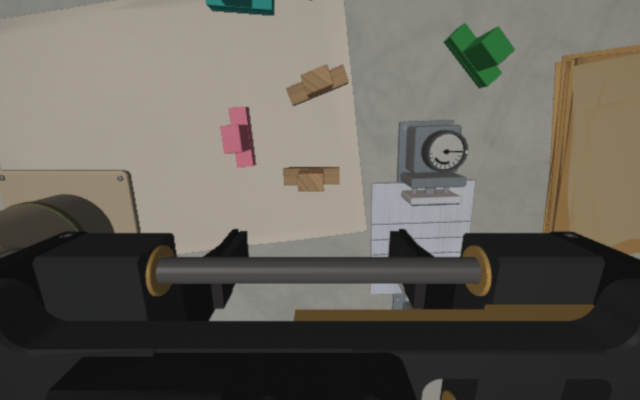

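```bash
python3 calc.py 0.4363 0.1082 0.05 88.5
```

```text
now [0.448  0.1195 0.2983] phi 89.86 t 12.5 w 0.0867 F [-0.1  0.8 -1.4]
trans in current axes [-0.297 -0.293  6.208]  trans in final axes [-0.275 -0.301  6.208]  turn [-0.0001 -0.0011 -0.0113] turnrows 1.0
```

```bash
python3 -m inch '[[-0.28,-0.3,0.5,0,0,-0.011],[0,0,1,0,0,0],[0,0,1,0,0,0],[0,0,1,0,0,0],[0,0,1,0,0,0]]'; python3 -m inch '[[0,0,1,0,0,0],[0,0,0.5,0,0,0],[0,0,0,0,0,0]]'; python3 calc.py 0.4363 0.1082 -0.001 88.5
python3 - <<'E'
from h import *
snap('wrist','w9')
from rects import rects
rects('w9')
E
```

```text
time: 13.1
ee_pos: [0.4373, 0.1072, 0.1167]
eef_rot: [0.699, 0.715, -0.0, 0.001]
ft_force: [-0.3, 0.7, 0.2]
width: 0.087
time: 13.48
ee_pos: [0.4364, 0.1065, 0.057]
eef_rot: [0.699, 0.715, -0.002, 0.001]
ft_force: [-0.0, 0.3, -0.1]
width: 0.0868
now [0.4364 0.1065 0.057 ] phi 88.72 t 13.5 w 0.0868 F [-0.   0.3 -0.1]
trans in current axes [0.049 0.002 1.449]  trans in final axes [ 0.044 -0.     1.449]  turn [-0.001   0.0019 -0.0019] turnrows 1.0
px [334.   9.] c [446.5 238.8] size [40.  11.9] long-axis deg 2.9 z 0.079 rgb [118.  93.  68.]
px [134. 130.] c [321.4 171.5] size [40.  29.4] long-axis deg -85.6 z 0.0793 rgb [184. 108. 124.]
px [317. 230.] c [435.6 108.7] size [40.2 27.9] long-axis deg -0.1 z 0.0794 rgb [142. 116.  85.]
```

```bash
python3 -m inch '[[0.045,0,0.5,0,0,0],[0,0,0.5,0,0,0],[0,0,0.4,0,0,0],[0,0,0,0,0,0]]' && python3 -m inch '[[0,0,0,0,0,0],[0,0,0,0,0,0],[0,0,0,0,0,0],[0,0,0,0,0,0],[0,0,0,0,0,0]]' -0.6 35;  python3 -m inch '[[0,0,0,0,0,0],[0,0,0,0,0,0]]'; python3 -m inch '[[0,0,-0.3,0,0,0],[0,0,-0.5,0,0,0],[0,0,-0.7,0,0,0],[0,0,-0.7,0,0,0]]'; python3 calc.py .6353 -.007 .1 87.6
```

```text
time: 14.02
ee_pos: [0.4369, 0.1095, 0.0025]
eef_rot: [0.699, 0.715, -0.0, 0.0]
ft_force: [0.5, 0.8, 1.2]
width: 0.087
time: 14.65
ee_pos: [0.4366, 0.1099, 0.0023]
eef_rot: [0.699, 0.715, 0.0, -0.0]
ft_force: [-0.3, -0.4, 0.5]
width: 0.045
time: 14.9
ee_pos: [0.4364, 0.1098, 0.0022]
eef_rot: [0.699, 0.715, -0.0, -0.0]
ft_force: [-1.7, -1.0, 2.9]
width: 0.0399
time: 15.4
ee_pos: [0.4366, 0.1093, 0.0914]
eef_rot: [0.699, 0.715, -0.0, 0.0]
ft_force: [-0.2, 1.9, -4.1]
width: 0.0398
now [0.4366 0.1093 0.0914] phi 88.69 t 15.4 w 0.0398 F [-0.2  1.9 -4.1]
trans in current axes [-3.021  4.899 -0.212]  trans in final axes [-3.113  4.841 -0.214]  turn [ 0.0001  0.0001 -0.009 ] turnrows 1.0
```

```bash
python3 -m inch '[[-0.6,0.3,-0.3,0,0,-0.009],[-0.7,0.7,0,0,0,0],[-0.15,0.9,0,0,0,0],[0,0.9,0,0,0,0],[0,0.9,0,0,0,0]]'; python3 -m inch '[[0,0.9,0,0,0,0],[0,0,0,0,0,0],[0,0,0,0,0,0]]'; python3 calc.py .6327 .056 .0165 87.6
```

```text
time: 16.02
ee_pos: [0.5875, 0.058, 0.1024]
eef_rot: [0.692, 0.722, -0.0, 0.0]
ft_force: [0.3, 1.0, -1.9]
width: 0.04
time: 16.4
ee_pos: [0.6219, 0.059, 0.1023]
eef_rot: [0.692, 0.722, -0.0, -0.0]
ft_force: [0.2, 0.6, -3.7]
width: 0.0397
now [0.6219 0.059  0.1023] phi 87.6 t 16.4 w 0.0397 F [ 0.2  0.6 -3.7]
trans in current axes [-0.085  0.267  2.146]  trans in final axes [-0.086  0.266  2.146]  turn [-0.0003  0.0003  0.    ] turnrows 1.0
```

```bash
python3 -m inch '[[-0.085,0.265,0.2,0,0,0],[0,0,0.6,0,0,0],[0,0,0.6,0,0,0],[0,0,0.4,0,0,0],[0,0,0.2,0,0,0]]'; python3 calc.py .6327 .056 .0142 87.6; python3 - <<'E'
from h import *
snap('wrist','w10')
from rects import rects
rects('w10',.064,.12,(.5,.75,-.15,.12))
E
```

```text
time: 17.02
ee_pos: [0.6329, 0.0565, 0.0215]
eef_rot: [0.692, 0.722, -0.0, -0.0]
ft_force: [-0.1, 0.4, -3.1]
width: 0.0396
now [0.6329 0.0565 0.0215] phi 87.56 t 17.0 w 0.0396 F [-0.1  0.4 -3.1]
trans in current axes [-0.013 -0.005  0.182]  trans in final axes [-0.013 -0.005  0.182]  turn [-0.0004 -0.      0.0003] turnrows 1.0
px [317. 163.] c [630.1 108.1] size [83.7 16. ] long-axis deg 2.5 z 0.0754 rgb [109. 116. 119.]
px [318. 229.] c [631.3  74.8] size [80.  20.1] long-axis deg 2.3 z 0.0713 rgb [122. 108.  77.]
px [319. 295.] c [633.6  48.8] size [40.1 16.3] long-axis deg 2.9 z 0.0991 rgb [143. 117.  86.]
```

View pics/w10.png

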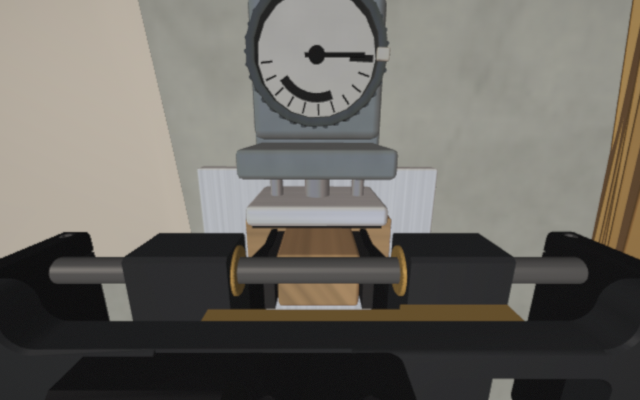

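```bash
python3 -m inch '[[0,0,0.1,0,0,0],[0,0,0.08,0,0,0],[0,0,0,0,0,0]]'; python3 calc.py .6327 .056 .0142 87.6;
```

```text
time: 17.45
ee_pos: [0.6333, 0.0565, 0.0152]
eef_rot: [0.692, 0.722, 0.0, -0.0]
ft_force: [-0.2, 0.5, -3.7]
width: 0.0399
now [0.6333 0.0565 0.0152] phi 87.56 t 17.4 w 0.0399 F [-0.2  0.5 -3.7]
trans in current axes [-0.012 -0.015  0.024]  trans in final axes [-0.012 -0.015  0.024]  turn [ 0.0001 -0.0001  0.0003] turnrows 1.0
```

```bash
python3 -m inch '[[0,0,0.04,0,0,0],[0,0,0,0,0,0]]'; python3 -m inch '[[0,0,0.02,0,0,0],[0,0,0,0,0,0]]'
```

```text
time: 17.7
ee_pos: [0.6336, 0.0565, 0.0143]
eef_rot: [0.692, 0.722, 0.0, 0.0]
ft_force: [-2.2, 1.1, 5.6]
width: 0.0398
time: 17.95
ee_pos: [0.6336, 0.0566, 0.0143]
eef_rot: [0.692, 0.722, 0.001, -0.0]
ft_force: [-6.2, 1.6, 14.4]
width: 0.0398
```

Touchdown, with the force gone positive. I'll release and rise.

```bash
python3 -m inch '[[0,0,-0.03,0,0,0],[0,0,0,0,0,0],[0,0,0,0,0,0],[0,0,0,0,0,0],[0,0,0,0,0,0]]' 1 20; python3 -m inch '[[0,0,-0.5,0,0,0],[0,0,-0.8,0,0,0],[0,0,-0.9,0,0,0],[0,0,-0.9,0,0,0],[0,0,-0.9,0,0,0]]';  python3 -m inch '[[0,0,-0.9,0,0,0],[0,0,-0.9,0,0,0],[0,0,0,0,0,0]]'; python3 - <<'E'
from h import *
snap('wrist','w11')
from rects import rects
rects('w11',.064,.12,(.5,.75,-.15,.12))
rects('w11')
E
python3 calc.py .4451 .2518 .0022 68.3
```

```text
time: 18.58
ee_pos: [0.6332, 0.0565, 0.0137]
eef_rot: [0.692, 0.722, -0.0, -0.0]
ft_force: [-0.5, 0.0, -0.7]
width: 0.0811
time: 19.2
ee_pos: [0.6333, 0.0562, 0.1766]
eef_rot: [0.692, 0.722, 0.001, 0.0]
ft_force: [0.6, 0.5, 0.6]
width: 0.0872
time: 19.58
ee_pos: [0.6345, 0.0557, 0.2501]
eef_rot: [0.692, 0.722, 0.002, 0.002]
ft_force: [0.8, 0.6, 0.1]
width: 0.0865
px [316. 140.] c [630.9 108.1] size [83.3 15.3] long-axis deg 2.4 z 0.0754 rgb [101. 107. 111.]
px [316. 163.] c [631.5  77.5] size [79.3 13.9] long-axis deg 2.2 z 0.0706 rgb [161. 161. 161.]
px [317. 182.] c [634.5  55.1] size [39.1 27.2] long-axis deg 1.9 z 0.0914 rgb [140. 114.  84.]
px [160.  10.] c [446.3 249.2] size [40.9 24.5] long-axis deg 18.7 z 0.0792 rgb [130. 107.  80.]
px [63. 76.] c [322.  170.9] size [39.8 29.6] long-axis deg -85.9 z 0.0789 rgb [179. 108. 123.]
now [0.6338 0.0559 0.248 ] phi 87.6 t 19.6 w 0.0871 F [-0.2  0.  -0.5]
trans in current axes [ 5.086 -4.527  6.135]  trans in final axes [ 6.294 -2.573  6.145]  turn [ 0.0015 -0.     -0.1608] turnrows 2.0
```

View pics/w11.png

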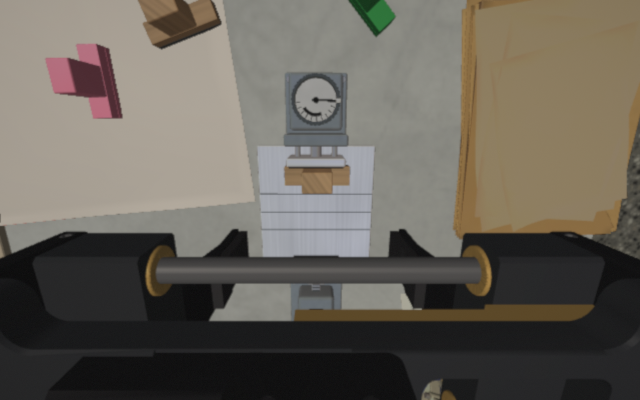

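```bash
python3 -m inch '[[0.8,-0.9,0,0,0,0],[0.9,-0.9,0,0,0,0],[0.9,-0.9,0,0,0,0],[0.9,-0.9,0,0,0,0],[0.9,-0.9,0,0,0,0]]'; python3 -m inch '[[0.6,0,0.9,0,0,-0.08],[0,0,0.9,0,0,-0.08],[0,0,0.6,0,0,0],[0,0,0,0,0,0]]'; python3 - <<'E'
from h import *
snap('wrist','w12')
from rects import rects
rects('w12')
E
python3 calc.py .4451 .2518 .0022 68.3
```

```text
time: 20.25
ee_pos: [0.4441, 0.2254, 0.2452]
eef_rot: [0.692, 0.722, -0.0, -0.0]
ft_force: [0.1, 0.5, -0.5]
width: 0.0871
time: 20.75
ee_pos: [0.4436, 0.2476, 0.1484]
eef_rot: [0.562, 0.827, -0.002, -0.0]
ft_force: [-0.6, -0.6, 0.4]
width: 0.0874
px [249.  22.] c [331.4 371. ] size [40.3 28.4] long-axis deg -3.4 z 0.0794 rgb [ 45. 127. 118.]
px [321. 195.] c [444.6 252.7] size [39.6 27.3] long-axis deg 21.4 z 0.0795 rgb [137. 112.  82.]
px [180. 221.] c [321.7 172.1] size [40.1 28.1] long-axis deg -85.6 z 0.0793 rgb [179. 103. 119.]
now [0.4445 0.248  0.1497] phi 68.41 t 20.8 w 0.087 F [ 0.7  0.5 -0.4]
trans in current axes [0.085 0.053 3.687]  trans in final axes [0.082 0.049 3.687]  turn [-0.0006  0.0004 -0.0009] turnrows 1.0
```

View pics/w12.png

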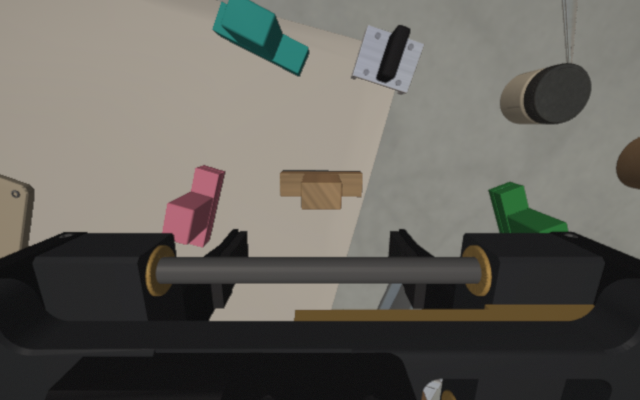

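```bash
python3 -m inch '[[0.1,0.03,0.7,0,0,0],[0,0,1,0,0,0],[0,0,1,0,0,0],[0,0,0.6,0,0,0],[0,0,0.35,0,0,0]]' && python3 -m inch '[[0,0,0,0,0,0],[0,0,0,0,0,0],[0,0,0,0,0,0],[0,0,0,0,0,0],[0,0,0,0,0,0]]' -0.6 35;  python3 -m inch '[[0,0,0,0,0,0],[0,0,0,0,0,0]]'; python3 calc.py .4448 .2523 .0022 68.3; python3 -m inch '[[0,0,-0.3,0,0,0],[0,0,-0.5,0,0,0],[0,0,-0.8,0,0,0],[0,0,-0.9,0,0,0],[0,0,0,0,0,0]]'; python3 calc.py .6353 -.007 .1 87.6
```

```text
time: 21.42
ee_pos: [0.4448, 0.2532, 0.0038]
eef_rot: [0.562, 0.827, 0.0, -0.0]
ft_force: [-0.4, 0.4, 0.3]
width: 0.0868
time: 22.05
ee_pos: [0.4446, 0.253, 0.0041]
eef_rot: [0.562, 0.827, 0.0, -0.0]
ft_force: [-0.1, 1.1, -0.4]
width: 0.0448
time: 22.3
ee_pos: [0.4446, 0.2529, 0.004]
eef_rot: [0.562, 0.827, 0.0, -0.0]
ft_force: [-0.8, -0.8, 2.0]
width: 0.0398
now [0.4446 0.2529 0.004 ] phi 68.36 t 22.3 w 0.0398 F [-0.8 -0.8  2. ]
trans in current axes [-0.016  0.     0.044]  trans in final axes [-0.016  0.     0.044]  turn [ 0.     -0.0001 -0.0005] turnrows 1.0
time: 22.92
ee_pos: [0.4462, 0.2538, 0.107]
eef_rot: [0.562, 0.827, 0.003, 0.0]
ft_force: [0.2, -0.7, -2.5]
width: 0.04
now [0.4462 0.2538 0.107 ] phi 68.38 t 22.9 w 0.04 F [ 0.2 -0.7 -2.5]
trans in current axes [-7.803  1.993  0.163]  trans in final axes [-6.712  4.451  0.176]  turn [ 0.0019 -0.0017  0.1601] turnrows 2.0
```

```bash
python3 -m inch '[[0,0,-0.3,0,0,0.08],[0,0,0,0,0,0.08],[-0.9,0.3,0,0,0,0],[-0.9,0.6,0,0,0,0],[-0.9,0.8,0,0,0,0]]'; python3 -m inch '[[-0.9,0.8,0,0,0,0],[-0.9,0.8,0,0,0,0],[-0.7,0.8,0,0,0,0],[-0.4,0.4,0,0,0,0],[0,0,0,0,0,0]]'; python3 calc.py .6355 .0255 .02 87.6
```

```text
time: 23.55
ee_pos: [0.517, 0.1473, 0.1157]
eef_rot: [0.691, 0.722, 0.0, -0.001]
ft_force: [0.5, 1.2, -2.5]
width: 0.0399
time: 24.18
ee_pos: [0.6341, 0.0344, 0.1153]
eef_rot: [0.693, 0.721, -0.001, 0.0]
ft_force: [-0.8, 0.3, -3.3]
width: 0.0395
now [0.6341 0.0344 0.1153] phi 87.74 t 24.2 w 0.0395 F [-0.8  0.3 -3.3]
trans in current axes [-0.219  0.029  2.382]  trans in final axes [-0.223  0.027  2.382]  turn [-0.0004  0.0008 -0.0012] turnrows 1.0
```

```bash
python3 -m inch '[[-0.22,0.03,0,0,0,0],[0,0,0.5,0,0,0],[0,0,0,0,0,0]]'; python3 calc.py .6355 .0255 .02 87.6;  python3 - <<'E'
from h import *
snap('wrist','w13')
from rects import rects
rects('w13',.064,.2,(.5,.75,-.15,.12))
E
```

```text
time: 24.55
ee_pos: [0.6338, 0.0288, 0.0936]
eef_rot: [0.692, 0.722, -0.001, -0.001]
ft_force: [-0.3, -0.5, -3.8]
width: 0.0397
now [0.6338 0.0288 0.0936] phi 87.52 t 24.6 w 0.0397 F [-0.3 -0.5 -3.8]
trans in current axes [-0.084  0.045  1.84 ]  trans in final axes [-0.083  0.039  1.84 ]  turn [-0.0016 -0.0001  0.0006] turnrows 1.0
px [318. 114.] c [630.2 107.8] size [83.9 15.7] long-axis deg 2.5 z 0.0753 rgb [108. 114. 118.]
px [318. 154.] c [631.2  77.5] size [79.3 13.5] long-axis deg 2.5 z 0.0706 rgb [173. 175. 178.]
px [318. 220.] c [634.2  28.7] size [96.  27.6] long-axis deg 2.6 z 0.1151 rgb [113.  89.  64.]
px [318. 294.] c [634.7  21. ] size [40.2 14.4] long-axis deg 2.1 z 0.17 rgb [107.   86.   69.5]
```

View pics/w13.png

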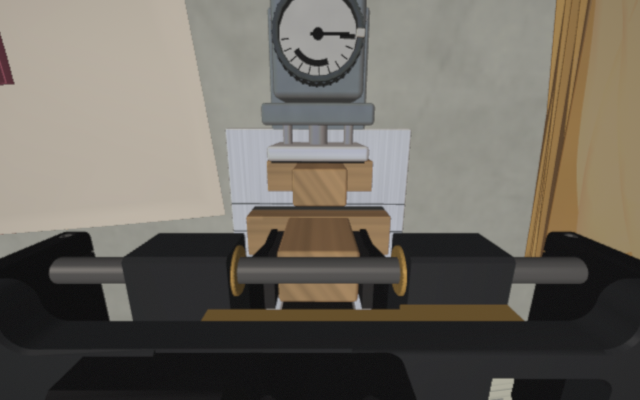

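```bash
python3 -m inch '[[-0.1,0.04,0.2,0,0,0],[0,0,0,0,0,0]]'; python3 calc.py .6355 .0252 .02 87.6; python3 -m inch '[[0,0,0.6,0,0,0],[0,0,0.5,0,0,0],[0,0,0.4,0,0,0],[0,0,0.1,0,0,0],[0,0,0,0,0,0]]'; python3 calc.py .6355 .0252 .016 87.6
```

```text
time: 24.85
ee_pos: [0.6369, 0.0238, 0.0873]
eef_rot: [0.692, 0.722, -0.0, -0.0]
ft_force: [-0.3, -0.4, -3.5]
width: 0.0397
now [0.6369 0.0238 0.0873] phi 87.58 t 24.9 w 0.0397 F [-0.3 -0.4 -3.5]
trans in current axes [ 0.037 -0.033  1.681]  trans in final axes [ 0.037 -0.034  1.681]  turn [-0.0004  0.      0.0002] turnrows 1.0
time: 25.48
ee_pos: [0.6374, 0.0239, 0.024]
eef_rot: [0.692, 0.722, 0.0, 0.0]
ft_force: [0.2, 0.1, -2.4]
width: 0.0398
now [0.6374 0.0239 0.024 ] phi 87.57 t 25.5 w 0.0398 F [ 0.2  0.1 -2.4]
trans in current axes [ 0.035 -0.046  0.199]  trans in final axes [ 0.035 -0.045  0.199]  turn [0.0001 0.     0.0002] turnrows 1.0
```

```bash
python3 -m inch '[[0,0,0.1,0,0,0],[0,0,0.08,0,0,0],[0,0,0.03,0,0,0],[0,0,0,0,0,0]]'; python3 calc.py .6355 .0252 .016 87.6
```

```text
time: 25.98
ee_pos: [0.6373, 0.0241, 0.0161]
eef_rot: [0.692, 0.722, 0.0, -0.0]
ft_force: [-3.7, 0.9, 6.2]
width: 0.04
now [0.6373 0.0241 0.0161] phi 87.56 t 26.0 w 0.04 F [-3.7  0.9  6.2]
trans in current axes [ 0.03  -0.044  0.003]  trans in final axes [ 0.03  -0.044  0.003]  turn [ 0.0001 -0.0003  0.0003] turnrows 1.0
```

```bash
python3 -m inch '[[0,0,-0.02,0,0,0],[0,0,0,0,0,0],[0,0,0,0,0,0],[0,0,0,0,0,0],[0,0,0,0,0,0]]' 1 20; python3 -m inch '[[0,0,-0.5,0,0,0],[0,0,-0.8,0,0,0],[0,0,-0.9,0,0,0],[0,0,-0.9,0,0,0],[0,0,-0.9,0,0,0]]';  python3 -m inch '[[0,0,-0.9,0,0,0],[0,0,-0.9,0,0,0],[0,0,0,0,0,0]]'; python3 - <<'E'
from h import *
snap('wrist','w14')
from rects import rects
rects('w14',.064,.12,(.5,.75,-.15,.12))
E
python3 calc.py .643 -.196 .18 -2.4
```

```text
time: 26.6
ee_pos: [0.6372, 0.024, 0.0162]
eef_rot: [0.692, 0.722, 0.0, -0.0]
ft_force: [0.1, 0.0, 0.4]
width: 0.0817
time: 27.22
ee_pos: [0.6373, 0.0237, 0.179]
eef_rot: [0.692, 0.722, 0.001, 0.0]
ft_force: [-0.1, -0.6, -0.5]
width: 0.0873
time: 27.6
ee_pos: [0.6384, 0.0231, 0.2524]
eef_rot: [0.692, 0.722, 0.002, 0.002]
ft_force: [-0.2, -0.5, -1.2]
width: 0.0871
px [313. 114.] c [630.2 107.6] size [83.3 14.7] long-axis deg 2.5 z 0.0754 rgb [102. 108. 112.]
px [314. 138.] c [632.1  77.6] size [79.3 13. ] long-axis deg 2.4 z 0.0706 rgb [163. 163. 168.]
px [316. 168.] c [636.3  39.3] size [60.1 40.8] long-axis deg -85.5 z 0.0915 rgb [142. 116.  86.]
px [314. 253.] c [638.6 -86.9] size [79.9 10.2] long-axis deg 2.0 z 0.0703 rgb [149. 147. 151.]
now [0.6377 0.0234 0.2504] phi 87.6 t 27.6 w 0.0866 F [-0.1 -0.3 -1.4]
trans in current axes [-5.486 -0.103  1.758]  trans in final axes [ 0.098 -5.485  1.76 ]  turn [ 0.0012  0.001  -0.75  ] turnrows 9.0
```

View pics/w14.png

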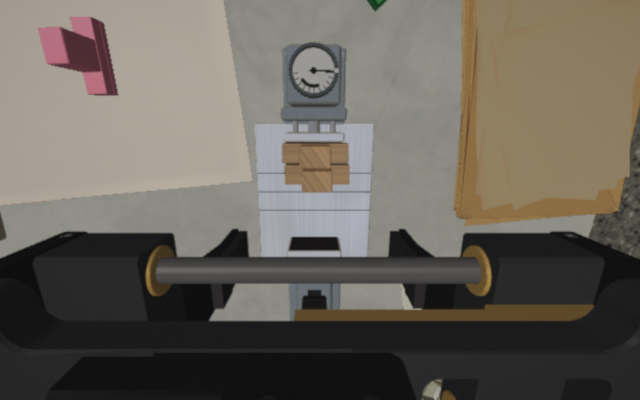

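```bash
python3 -m inch '[[0,0,0,0,0,-0.085],[0,0,0,0,0,-0.085],[0,0,0,0,0,-0.085],[0,0,0,0,0,-0.085],[0,0,0,0,0,-0.085]]'; python3 -m inch '[[0,0,0,0,0,-0.085],[0,0,0,0,0,-0.085],[0,0,0,0,0,-0.085],[0,0,0,0,0,-0.07],[0,0,0,0,0,0]]'; python3 -m inch '[[0,-0.8,0.2,0,0,0],[0,-1,0.3,0,0,0],[0,-1,0.3,0,0,0],[0,-1,0.3,0,0,0],[0,-1,0.3,0,0,0]]'; python3 -m inch '[[0,-0.6,0,0,0,0],[0,0,0,0,0,0]]'; python3 - <<'E'
from h import *
snap('wrist','w15')
from rects import rects
rects('w15',.099,.115,(.5,.75,-.3,-.1))
E
python3 calc.py .643 -.196 .029 -2.4
```

```text
time: 28.28
ee_pos: [0.6367, 0.0239, 0.2477]
eef_rot: [0.311, 0.95, -0.0, -0.001]
ft_force: [-1.0, -0.6, -0.1]
width: 0.0868
time: 28.9
ee_pos: [0.6368, 0.0238, 0.2479]
eef_rot: [-0.021, 1.0, 0.0, -0.0]
ft_force: [0.7, 0.4, -0.5]
width: 0.0876
time: 29.52
ee_pos: [0.6451, -0.169, 0.1916]
eef_rot: [-0.019, 1.0, 0.0, -0.0]
ft_force: [0.7, 0.4, 0.7]
width: 0.0868
time: 29.78
ee_pos: [0.6454, -0.1944, 0.1918]
eef_rot: [-0.018, 1.0, -0.001, -0.001]
ft_force: [0.3, -0.6, 0.1]
width: 0.0867
px [290. 193.] c [ 643.  -224.6] size [36.8  9.2] long-axis deg 2.8 z 0.1062 rgb [31. 30. 30.]
px [342. 192.] c [ 640.9 -169.9] size [37.   8.9] long-axis deg 1.4 z 0.1062 rgb [31. 30. 30.]
now [ 0.6461 -0.1923  0.1919] phi -2.2 t 29.8 w 0.0866 F [0.  0.1 1.1]
trans in current axes [ 0.077 -0.088  4.073]  trans in final axes [ 0.08  -0.088  4.073]  turn [-0.     -0.0003 -0.0017] turnrows 1.0
```

View pics/w15.png

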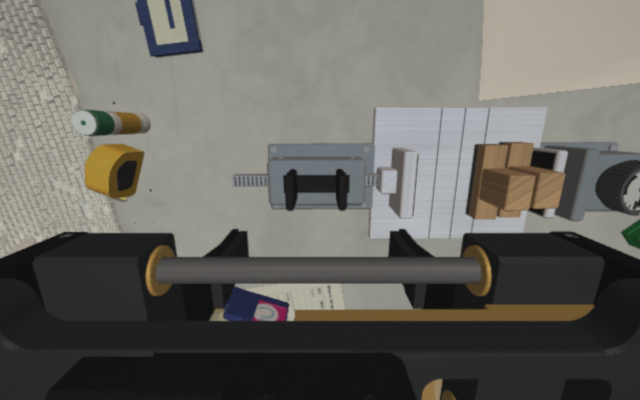

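```bash
python3 -m inch '[[0.1,-0.12,0.8,0,0,0],[0,0,0.9,0,0,0],[0,0,0.9,0,0,0],[0,0,0.6,0,0,0],[0,0,0,0,0,0]]'; python3 calc.py .642 -.1972 .03 -2.4; python3 - <<'E'
from h import *
snap('wrist','w16'); snap('side','s16'); crop('s16',330,180,430,280,6,'c16')
E
```

```text
time: 30.45
ee_pos: [0.6418, -0.1944, 0.0625]
eef_rot: [-0.022, 1.0, 0.001, -0.002]
ft_force: [0.4, 0.5, 0.8]
width: 0.0869
now [ 0.6418 -0.1944  0.0625] phi -2.46 t 30.4 w 0.0869 F [0.4 0.5 0.8]
trans in current axes [-0.005 -0.071  0.811]  trans in final axes [-0.002 -0.069  0.812]  turn [ 0.0007 -0.0015  0.0005] turnrows 1.0
```

View pics/c16.png

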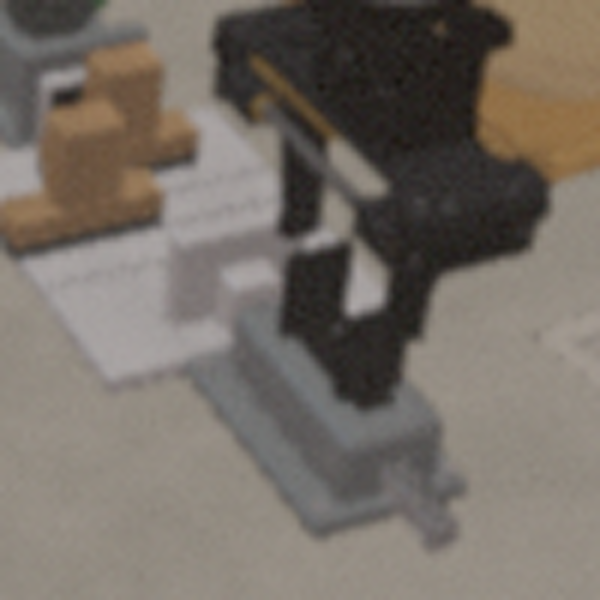

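View pics/w16.png

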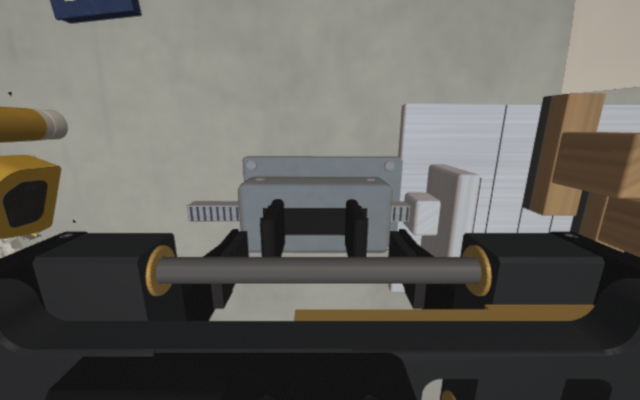

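```bash
python3 -m inch '[[0,-0.07,0.3,0,0,0],[0,0,0.3,0,0,0],[0,0,0.2,0,0,0],[0,0,0,0,0,0]]'; python3 calc.py .642 -.1972 .03 -2.4; python3 -m inch '[[0,0,0,0,0,0],[0,0,0,0,0,0],[0,0,0,0,0,0],[0,0,0,0,0,0],[0,0,0,0,0,0]]' -0.5 35;  python3 -m inch '[[0,0,0,0,0,0]]'
```

```text
time: 31.05
ee_pos: [0.6421, -0.1994, 0.0313]
eef_rot: [-0.021, 1.0, 0.0, -0.001]
ft_force: [0.8, -0.0, -0.2]
width: 0.0868
now [ 0.6421 -0.1994  0.0313] phi -2.42 t 31.1 w 0.0868 F [ 0.8 -0.  -0.2]
trans in current axes [0.001 0.056 0.032]  trans in final axes [0.001 0.056 0.032]  turn [ 0.0002 -0.0007  0.0002] turnrows 1.0
time: 31.68
ee_pos: [0.6429, -0.1974, 0.0325]
eef_rot: [-0.022, 1.0, 0.001, -0.0]
ft_force: [-2.9, 7.5, 4.9]
width: 0.045
time: 31.8
ee_pos: [0.6429, -0.1973, 0.0325]
eef_rot: [-0.022, 1.0, 0.002, -0.0]
ft_force: [-2.6, 6.8, 5.7]
width: 0.0355
```

```bash
python3 -m inch '[[0,0.04,0,0,0,0],[0,0,0,0,0,0]]'; python3 -m inch '[[0,0,0,0,0,0],[0,0,0,0,0,0],[0,0,0,0,0,0],[0,0,0,0,0,0]]' 0.65; python3 - <<'E'
from h import *
snap('side','s17'); crop('s17',300,150,430,280,4.6,'c17')
d=load('s17');P=cloud(d)
snap('wrist','w17')
from rects import rects
rects('w17',.066,.078,(.58,.7,-.13,.05))
rects('w17',.099,.112,(.58,.7,-.3,-.12))
E
```

```text
time: 32.05
ee_pos: [0.6429, -0.1972, 0.0325]
eef_rot: [-0.022, 1.0, 0.0, 0.0]
ft_force: [-1.6, 3.8, 4.4]
width: 0.0307
time: 32.55
ee_pos: [0.6429, -0.1982, 0.0322]
eef_rot: [-0.021, 1.0, -0.0, 0.0]
ft_force: [1.9, 3.2, 0.7]
width: 0.0633
px [503. 207.] c [613.9 -88.4] size [32.9 18.8] long-axis deg 2.8 z 0.0708 rgb [177. 180. 183.]
px [265. 246.] c [ 629.8 -225.5] size [11.7  9.4] long-axis deg 1.9 z 0.1058 rgb [31. 30. 31.]
px [382. 248.] c [ 627.1 -165. ] size [20.8 12. ] long-axis deg -83.9 z 0.105 rgb [30. 29. 29.]
px [239. 254.] c [ 634.2 -238.3] size [11.8  2.7] long-axis deg 81.9 z 0.1026 rgb [27. 26. 26.]
px [267. 294.] c [ 654.5 -224.4] size [14.3  9.3] long-axis deg 0.4 z 0.1063 rgb [32. 31. 31.]
px [375. 294.] c [ 651.7 -169.2] size [16.4 10.1] long-axis deg 1.6 z 0.1063 rgb [32. 30. 31.]
```

View pics/c17.png

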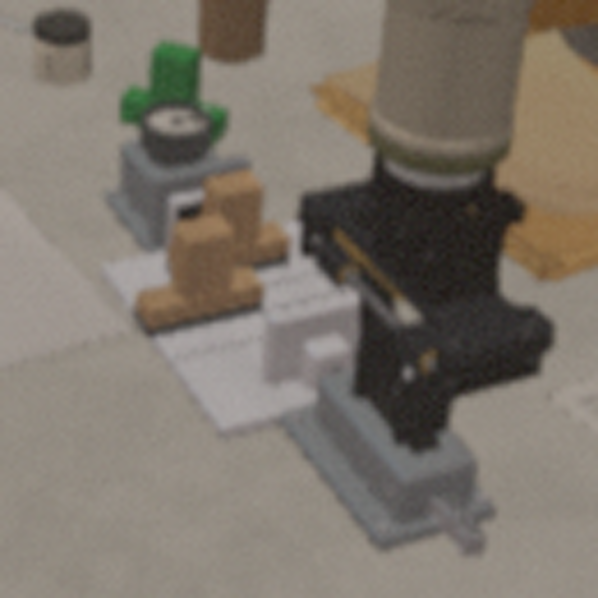

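View pics/w17.png

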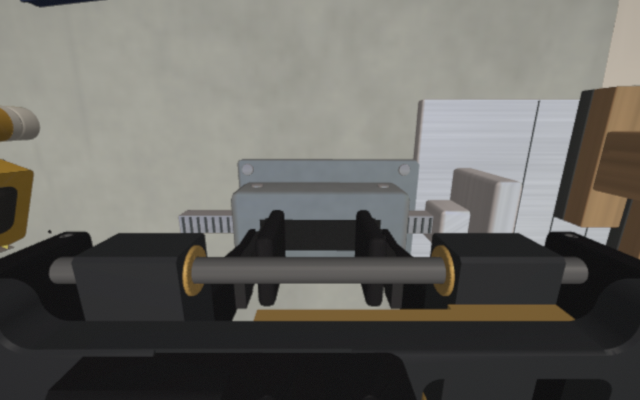

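```bash
cat > jaw.py <<'E'
import sys
from h import *
def jaw(fn):
    d=load(fn);P=cloud(d)
    m=(d['depth']>0)&(abs(P[...,2]-.0708)<.003)&(P[...,0]>.599)&(P[...,0]<.622)&(P[...,1]>-.13)&(P[...,1]<.06)
    y=P[m][:,1]; return fn,m.sum(),np.round(np.percentile(y,[1,5,50,95,99])*1000,1)
for f in sys.argv[1:]: print(*jaw(f))
E
python3 jaw.py w2 w15 w16 w17
```

```text
w2 174 [-99.3 -98.3 -91.  -84.  -82.9]
w15 371 [-99.9 -99.4 -90.7  40.9  55.1]
w16 875 [-100.4  -99.8  -92.3   -9.5   -8.7]
w17 1087 [-97.  -96.5 -90.2 -82.3 -10.7]
```

```bash
python3 -m inch '[[0,0,0,0,0,0],[0,0,0,0,0,0],[0,0,0,0,0,0],[0,0,0,0,0,0],[0,0,0,0,0,0]]' -0.5 35; python3 - <<'E'
from h import *
snap('wrist','w18'); snap('side','s18'); crop('s18',330,180,430,280,6,'c18')
E
python3 jaw.py w18;  python3 -m inch '[[0,0,0,0,0,0],[0,0,0,0,0,0],[0,0,0,0,0,0]]'; python3 -c "
from h import *
snap('wrist','w19')"; python3 jaw.py w19
```

```text
time: 33.28
ee_pos: [0.6421, -0.1973, 0.032]
eef_rot: [-0.021, 1.0, 0.001, -0.001]
ft_force: [-4.9, 3.3, 2.5]
width: 0.0308
w18 1114 [-87.3 -86.7 -80.2 -71.7  -9.5]
time: 33.75
ee_pos: [0.6421, -0.1973, 0.032]
eef_rot: [-0.021, 1.0, 0.001, -0.001]
ft_force: [-3.2, 4.3, 3.2]
width: 0.031
w19 1124 [-87.3 -86.7 -80.5 -71.8  -9.8]
```

View pics/w18.png

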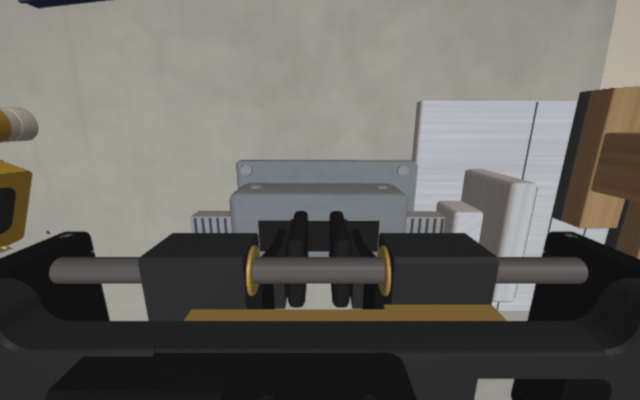

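View pics/c18.png

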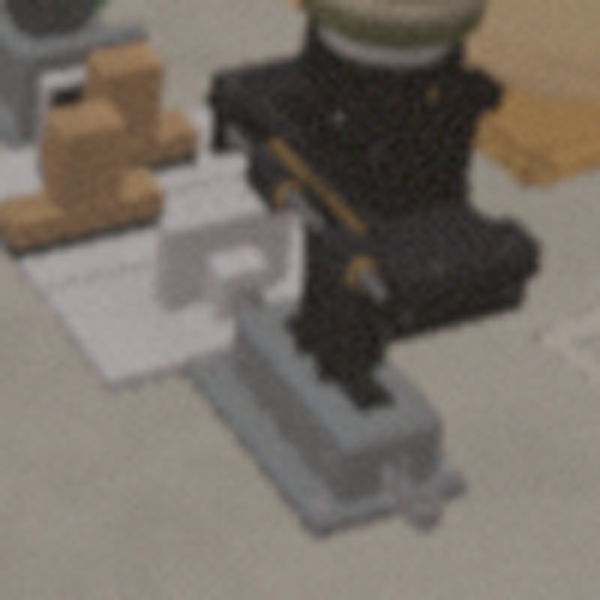

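Each full squeeze drives the jaw about 10 mm. I'll keep going with squeezes.

```bash
for i in 1 2 3 4; do python3 -m inch '[[0,0,0,0,0,0],[0,0,0,0,0,0],[0,0,0,0,0,0],[0,0,0,0,0,0]]' 0.65 35|tail -1; python3 -m inch '[[0,0,0,0,0,0],[0,0,0,0,0,0],[0,0,0,0,0,0],[0,0,0,0,0,0],[0,0,0,0,0,0]]' -0.5 35|tail -1; done; python3 calc.py .642 -.1972 .03 -2.4;python3 -c "
from h import *
snap('wrist','w20');snap('side','s20'); crop('s20',300,130,430,260,4.6,'c20')"; python3 jaw.py w20
```

```text
width: 0.0632
width: 0.031
width: 0.0631
width: 0.0308
width: 0.0629
width: 0.0312
width: 0.063
width: 0.031
now [ 0.6428 -0.1973  0.0324] phi -2.46 t 38.3 w 0.031 F [-2.3  5.7 -2.2]
trans in current axes [0.019 0.002 0.059]  trans in final axes [0.019 0.002 0.059]  turn [0.0005 0.     0.0005] turnrows 1.0
w20 1122 [-47.5 -46.8 -40.9 -32.2  -9.4]
```

View pics/c20.png

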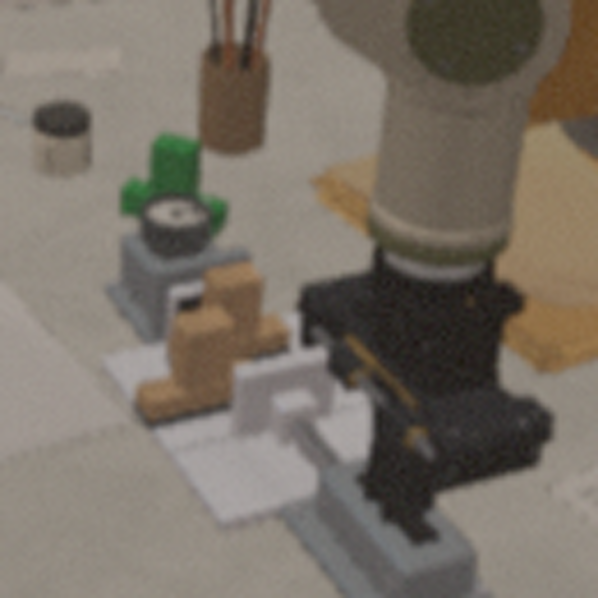

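```bash
python3 - <<'E'
from h import *
from rects import rects
rects('s20',.083,.098,(.55,.72,-.1,.12))
for u,v in [(205,320),(235,275),(200,360)]: print(pt('s20',300+int(u/4.6),130+int(v/4.6),0))
snap('top','t20'); crop('t20',240,120,440,220,4,'c21')
E
```

```text
px [347. 195.] c [608.6  27.6] size [112.2  44.9] long-axis deg 46.2 z 0.0924 rgb [133.5 108.   83. ]
[0.58648438 0.00122899 0.09432976]
[0.63480743 0.05103816 0.09543389]
[ 0.57742935 -0.01434191  0.06955432]
```

View pics/c21.png

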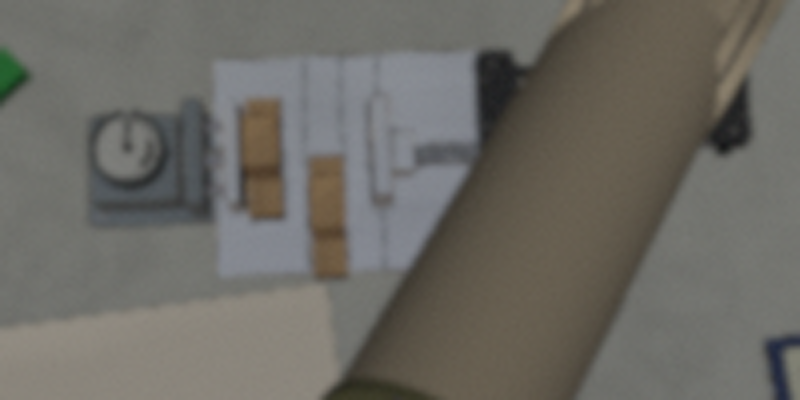

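Slice 2 was knocked toward the robot, to about (0.585, 0.00). I'll release the trigger, rise and re-place it.

```bash
python3 -m inch '[[0,0,0,0,0,0],[0,0,0,0,0,0],[0,0,0,0,0,0],[0,0,0,0,0,0],[0,0,0,0,0,0]]' 1 35|tail -1;  python3 -m inch '[[0,0,-0.6,0,0,0],[0,0,-0.9,0,0,0],[0,0,-0.9,0,0,0],[0,0,-0.9,0,0,0],[0,0,-0.9,0,0,0]]';python3 -m inch '[[0,1,-0.5,0,0,0.08],[0,1,0,0,0,0.08],[0.1,0.9,0,0,0,0.08],[0.3,0.8,0,0,0,0.08],[0.4,0.7,0,0,0,0.08]]';python3 calc.py .585 0.01 .2 87.6
```

```text
width: 0.0728
time: 39.7
ee_pos: [0.6425, -0.1994, 0.202]
eef_rot: [-0.021, 1.0, -0.001, 0.001]
ft_force: [0.6, -0.7, 0.2]
width: 0.0872
time: 40.33
ee_pos: [0.6599, -0.0166, 0.2208]
eef_rot: [0.39, 0.921, -0.0, 0.001]
ft_force: [-0.2, -0.0, 0.6]
width: 0.087
now [ 0.6599 -0.0166  0.2208] phi 45.93 t 40.3 w 0.087 F [-0.2 -0.   0.6]
trans in current axes [ 1.78  -0.882  0.517]  trans in final axes [ 0.743 -1.842  0.52 ]  turn [0.0004 0.0007 0.3472] turnrows 5.0
```

```bash
python3 -m inch '[[0.3,-0.2,0,0,0,0.08],[0.3,-0.2,0,0,0,0.08],[0.2,-0.4,0,0,0,0.08],[0.1,-0.6,0,0,0,0.08],[0,-0.6,0,0,0,0.027]]';python3 -m inch '[[0,0,0,0,0,0],[0,0,0,0,0,0]]'; python3 - <<'E'
from h import *
from rects import rects
snap('wrist','w21')
rects('w21',.082,.105,(.5,.75,-.1,.1))
E
python3 calc.py .585 0.0 .0155 87.6
```

```text
time: 40.95
ee_pos: [0.5656, -0.0145, 0.2205]
eef_rot: [0.691, 0.722, 0.0, 0.001]
ft_force: [0.6, 0.1, 1.4]
width: 0.0872
time: 41.2
ee_pos: [0.5667, -0.0132, 0.2207]
eef_rot: [0.689, 0.724, 0.001, 0.0]
ft_force: [0.3, -0.8, 0.2]
width: 0.0868
px [380. 131.] c [634.   54.4] size [39.9 27.5] long-axis deg 2.9 z 0.0916 rgb [140. 115.  85.]
px [335. 174.] c [587.    3.3] size [39.1 28.2] long-axis deg 3.0 z 0.0915 rgb [140. 115.  85.]
now [ 0.5667 -0.0132  0.2205] phi 87.16 t 41.2 w 0.0871 F [-0.1  0.4 -0.1]
trans in current axes [0.308 0.467 5.127]  trans in final axes [0.31  0.47  5.126]  turn [0.0005 0.0002 0.0037] turnrows 1.0
```

View pics/w21.png

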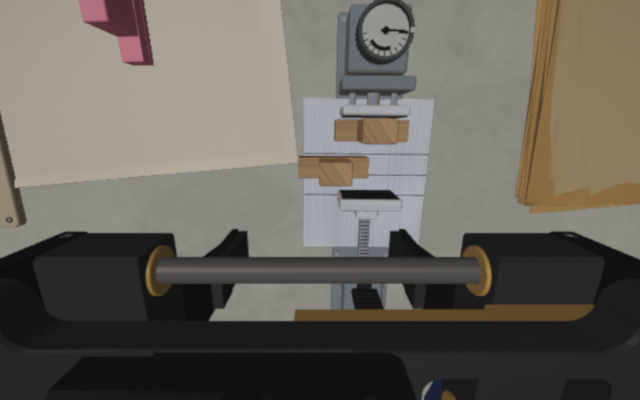

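```bash
python3 -m inch '[[0.39,0.53,0.6,0,0,0],[0,0,1,0,0,0],[0,0,1,0,0,0],[0,0,0.8,0,0,0],[0,0,0,0,0,0]]'; python3 calc.py .587 0.0033 .016 87.2
```

```text
time: 41.88
ee_pos: [0.5854, 0.0031, 0.0823]
eef_rot: [0.69, 0.724, -0.002, -0.001]
ft_force: [-0.1, 0.3, 1.3]
width: 0.087
now [0.5854 0.0031 0.0823] phi 87.2 t 41.9 w 0.087 F [-0.1  0.3  1.3]
trans in current axes [0.005 0.047 1.656]  trans in final axes [0.003 0.041 1.656]  turn [-0.0018  0.0006 -0.    ] turnrows 1.0
```

```bash
python3 -m inch '[[0,0.03,0.6,0,0,0],[0,0,0.6,0,0,0],[0,0,0.42,0,0,0],[0,0,0,0,0,0]]';  python3 -m inch '[[0,0,0,0,0,0],[0,0,0,0,0,0],[0,0,0,0,0,0],[0,0,0,0,0,0],[0,0,0,0,0,0]]' -0.6 35;  python3 -m inch '[[0,0,0,0,0,0],[0,0,0,0,0,0]]';python3 -m inch '[[0,0,-0.2,0,0,0],[0,0,-0.3,0,0,0],[0,0,0,0,0,0]]'; python3 calc.py .6355 .0255 .04 87.6
```

```text
time: 42.38
ee_pos: [0.5876, 0.0034, 0.0193]
eef_rot: [0.69, 0.724, -0.0, -0.0]
ft_force: [-0.9, -0.2, 0.6]
width: 0.087
time: 43.0
ee_pos: [0.5876, 0.0036, 0.0195]
eef_rot: [0.69, 0.724, 0.0, -0.0]
ft_force: [0.0, -0.3, -0.2]
width: 0.045
time: 43.25
ee_pos: [0.5875, 0.0035, 0.0194]
eef_rot: [0.69, 0.724, -0.0, -0.0]
ft_force: [-1.5, -0.2, 1.1]
width: 0.0395
time: 43.62
ee_pos: [0.5884, 0.0036, 0.0407]
eef_rot: [0.69, 0.724, 0.001, 0.001]
ft_force: [-0.0, 0.1, -2.9]
width: 0.0395
now [0.5884 0.0036 0.0407] phi 87.2 t 43.6 w 0.0395 F [-0.   0.1 -2.9]
trans in current axes [0.49  1.203 0.019]  trans in final axes [0.498 1.2   0.017]  turn [ 0.0009 -0.0002  0.0033] turnrows 1.0
```

```bash
python3 -m inch '[[0,0.6,0,0,0,0.003],[0.1,0.6,0,0,0,0],[0.38,0,0,0,0,0],[0,0,0,0,0,0]]';python3 calc.py .6355 .0255 .0194 87.6; python3 - <<'E'
from h import *
from rects import rects
snap('wrist','w22')
rects('w22',.07,.15,(.5,.75,-.1,.12))
E
```

```text
time: 44.12
ee_pos: [0.6342, 0.0266, 0.039]
eef_rot: [0.691, 0.723, -0.0, -0.001]
ft_force: [0.0, 0.3, -3.1]
width: 0.0397
now [0.6342 0.0266 0.039 ] phi 87.45 t 44.1 w 0.0397 F [ 0.   0.3 -3.1]
trans in current axes [-0.028  0.031  0.489]  trans in final axes [-0.028  0.03   0.489]  turn [-0.0004 -0.0003  0.0013] turnrows 1.0
px [318. 106.] c [630.3 107.9] size [84.2 15.9] long-axis deg 2.6 z 0.0754 rgb [108. 115. 119.]
px [317. 159.] c [631.2  78.5] size [78.4 11.1] long-axis deg 2.0 z 0.071 rgb [175. 178. 185.]
px [319. 220.] c [633.5  52.3] size [57.5 34.8] long-axis deg 2.5 z 0.0919 rgb [143.  116.5  85. ]
px [ 85. 242.] c [551.3  54.4] size [10.2  8.3] long-axis deg -84.7 z 0.1485 rgb [19. 18. 19.]
px [552. 242.] c [715.  62.] size [10.5  8.2] long-axis deg 89.1 z 0.1485 rgb [19.5 19.  20. ]
px [101. 302.] c [555.  32.] size [16.8  2.5] long-axis deg -88.0 z 0.1482 rgb [16. 16. 16.]
px [319. 293.] c [634.7  23.8] size [49.9 16.3] long-axis deg 2.4 z 0.1247 rgb [47. 45. 44.]
px [536. 302.] c [713.1  38.9] size [17.5  2.8] long-axis deg -88.5 z 0.1483 rgb [19. 18. 19.]
px [516. 389.] c [ 7.148e+02 -5.000e-01] size [11.8  2.4] long-axis deg -88.4 z 0.1483 rgb [18. 18. 19.]
```

Lower it with a little y margin, touch down and release.

```bash
python3 -m inch '[[-0.05,0.03,0.2,0,0,0],[0,0,0.15,0,0,0],[0,0,0.1,0,0,0],[0,0,0.04,0,0,0],[0,0,0,0,0,0]]';python3 -m inch '[[0,0,0.03,0,0,0],[0,0,0,0,0,0]]'; python3 calc.py .6355 .0255 .0194 87.6
```

```text
time: 44.8
ee_pos: [0.636, 0.0229, 0.0199]
eef_rot: [0.692, 0.722, 0.0, 0.0]
ft_force: [0.7, -0.6, -2.6]
width: 0.04
time: 45.05
ee_pos: [0.6362, 0.023, 0.0194]
eef_rot: [0.692, 0.722, 0.0, 0.0]
ft_force: [-1.7, 0.5, 4.8]
width: 0.0397
now [0.6362 0.023  0.0194] phi 87.57 t 45.0 w 0.0397 F [-1.7  0.5  4.8]
trans in current axes [ 0.064 -0.016  0.   ]  trans in final axes [ 0.064 -0.016  0.   ]  turn [ 0.0002 -0.0002  0.0003] turnrows 1.0
```

```bash
python3 -m inch '[[0,0,-0.02,0,0,0],[0,0,0,0,0,0],[0,0,0,0,0,0],[0,0,0,0,0,0],[0,0,0,0,0,0]]' 1 20; python3 -m inch '[[0,0,-0.5,0,0,0],[0,0,-0.8,0,0,0],[0,0,-0.9,0,0,0],[0,0,-0.9,0,0,0],[0,0,-0.9,0,0,0]]';  python3 -m inch '[[0,0,-0.9,0,0,0],[0,0,0,0,0,-0.08],[0,0,0,0,0,-0.08],[0,0,0,0,0,-0.08],[0,0,0,0,0,-0.08]]'; python3 - <<'E'
from h import *
snap('wrist','w23')
from rects import rects
rects('w23',.064,.12,(.5,.75,-.15,.12))
E
python3 calc.py .642 -.1975 .18 -2.4
```

```text
time: 45.68
ee_pos: [0.636, 0.023, 0.0194]
eef_rot: [0.692, 0.722, 0.0, -0.0]
ft_force: [-0.6, -0.2, 0.5]
width: 0.0814
time: 46.3
ee_pos: [0.6361, 0.0226, 0.1822]
eef_rot: [0.692, 0.722, 0.001, 0.0]
ft_force: [-0.1, -0.4, 0.1]
width: 0.0872
time: 46.92
ee_pos: [0.6361, 0.0225, 0.217]
eef_rot: [0.414, 0.91, 0.0, 0.001]
ft_force: [-0.0, 0.6, -0.7]
width: 0.0871
px [362. 127.] c [630.7 108.2] size [84.1 16.1] long-axis deg 2.3 z 0.0754 rgb [103. 109. 113.]
px [340. 157.] c [634.1  55.6] size [40. 28.] long-axis deg 2.5 z 0.09 rgb [147. 122.  91.]
px [319. 186.] c [637.   23.1] size [40.1 28.1] long-axis deg 2.4 z 0.0915 rgb [143. 117.  86.]
px [287. 217.] c [636.3 -37.2] size [79.2 17.6] long-axis deg 2.4 z 0.0707 rgb [164. 166. 173.]
now [0.6361 0.0223 0.2171] phi 48.44 t 47.0 w 0.0866 F [-0.3 -0.7 -0. ]
trans in current axes [-4.209 -3.535  0.928]  trans in final axes [ 0.082 -5.496  0.928]  turn [ 3.000e-04  7.000e-04 -4.237e-01] turnrows 5.0
```

```bash
python3 -m inch '[[0,0,0,0,0,-0.085],[0,0,0,0,0,-0.085],[0,0,0,0,0,-0.085],[0,0,0,0,0,-0.085],[0,0,0,0,0,-0.084]]'; python3 -m inch '[[0,-0.9,0,0,0,0],[0,-1,0,0,0,0],[0,-1,0,0,0,0],[0,-1,0,0,0,0],[0.05,-1,0,0,0,0]]'; python3 -m inch '[[0,-0.6,0.3,0,0,0],[0,0,0,0,0,0]]';python3 calc.py .642 -.1975 .03 -2.4
```

```text
time: 47.6
ee_pos: [0.636, 0.0224, 0.2166]
eef_rot: [-0.016, 1.0, -0.0, 0.0]
ft_force: [-0.3, 0.3, 0.3]
width: 0.0873
time: 48.22
ee_pos: [0.6398, -0.1746, 0.2166]
eef_rot: [-0.013, 1.0, -0.0, 0.0]
ft_force: [0.9, -0.5, 0.3]
width: 0.0864
time: 48.48
ee_pos: [0.6394, -0.1997, 0.2037]
eef_rot: [-0.012, 1.0, -0.001, -0.0]
ft_force: [-0.1, 0.8, 0.8]
width: 0.0871
now [ 0.6394 -0.1997  0.2037] phi -1.34 t 48.5 w 0.0871 F [-0.1  0.8  0.8]
trans in current axes [-0.069  0.06   4.342]  trans in final axes [-0.067  0.053  4.342]  turn [-0.0005 -0.0004 -0.0089] turnrows 1.0
```

```bash
python3 -m inch '[[-0.07,0.04,0.8,0,0,-0.009],[0,0,1,0,0,0],[0,0,1,0,0,0],[0,0,0.8,0,0,0],[0,0,0.4,0,0,0]]'; python3 -m inch '[[0,0,0.28,0,0,0],[0,0,0,0,0,0]]'; python3 calc.py .642 -.1975 .032 -2.4
```

```text
time: 49.1
ee_pos: [0.6433, -0.1936, 0.0426]
eef_rot: [-0.024, 1.0, 0.0, -0.001]
ft_force: [0.1, 0.8, 0.4]
width: 0.0869
time: 49.35
ee_pos: [0.6436, -0.1951, 0.0325]
eef_rot: [-0.024, 1.0, 0.0, 0.0]
ft_force: [0.0, 0.4, -0.1]
width: 0.0872
now [ 0.6436 -0.1951  0.0325] phi -2.79 t 49.4 w 0.0872 F [ 0.   0.4 -0.1]
trans in current axes [ 0.042 -0.059  0.013]  trans in final axes [ 0.042 -0.059  0.013]  turn [0.     0.0001 0.0033] turnrows 1.0
```

```bash
python3 -m inch '[[0.02,-0.055,0,0,0,0.003],[0,0,0,0,0,0],[0,0,0,0,0,0],[0,0,0,0,0,0],[0,0,0,0,0,0]]' -0.5 35|tail -1; python3 -m inch '[[0,0,0,0,0,0],[0,0,0,0,0,0],[0,0,0,0,0,0]]' |tail -1
for i in 1 2; do python3 -m inch '[[0,0,0,0,0,0],[0,0,0,0,0,0],[0,0,0,0,0,0],[0,0,0,0,0,0]]' 0.65 35|tail -1; python3 -m inch '[[0,0,0,0,0,0],[0,0,0,0,0,0],[0,0,0,0,0,0],[0,0,0,0,0,0],[0,0,0,0,0,0]]' -0.5 35|tail -1; done; python3 calc.py .642 -.1975 .03 -2.4;python3 -c "
from h import *
snap('wrist','w24');snap('side','s24'); crop('s24',300,130,430,260,4.6,'c24')"; python3 jaw.py w24
```

```text
width: 0.0452
width: 0.0309
width: 0.0631
width: 0.0312
width: 0.0635
width: 0.0308
now [ 0.6427 -0.1973  0.0324] phi -2.44 t 52.6 w 0.0308 F [-1.8  3.7  0.5]
trans in current axes [ 0.018 -0.004  0.059]  trans in final axes [ 0.018 -0.004  0.059]  turn [0.0002 0.0001 0.0003] turnrows 1.0
w24 710 [-18.3 -17.5 -14.6  -8.1  -6.2]
```

View pics/c24.png

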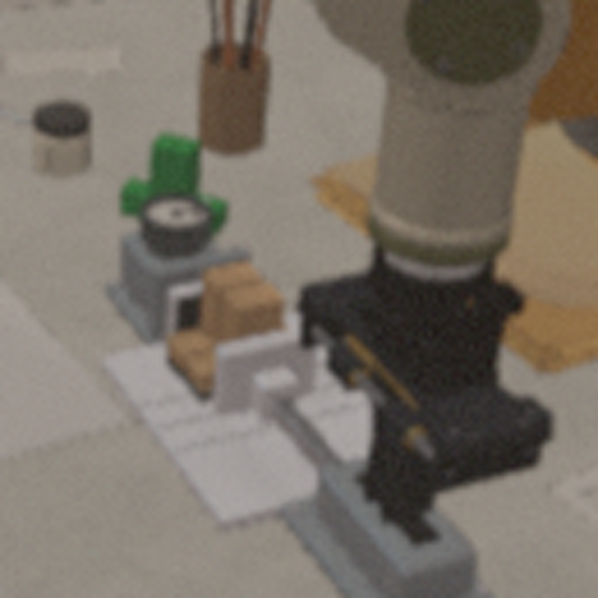

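```bash

for i in 1 2; do python3 -m inch '[[0,0,0,0,0,0],[0,0,0,0,0,0],[0,0,0,0,0,0],[0,0,0,0,0,0]]' 0.65 35|tail -1; python3 -m inch '[[0,0,0,0,0,0],[0,0,0,0,0,0],[0,0,0,0,0,0],[0,0,0,0,0,0],[0,0,0,0,0,0]]' -0.5 35|tail -2; done;python3 -c "
from h import *
snap('wrist','w25');snap('side','s25'); snap('top','t25');crop('t25',240,120,390,220,5,'c26');crop('s25',310,150,390,230,7,'c25')"; python3 jaw.py w25
```

```text
width: 0.0629
ft_force: [-1.6, 5.3, 1.2]
width: 0.031
width: 0.0631
ft_force: [-1.6, 4.1, 2.5]
width: 0.0307Traceback (most recent call last):
  File "jaw.py", line 7, in <module>
    for f in sys.argv[1:]: print(*jaw(f))
                                  ~~~^^^
  File "jaw.py", line 6, in jaw
    y=P[m][:,1]; return fn,m.sum(),np.round(np.percentile(y,[1,5,50,95,99])*1000,1)
                                            ~~~~~~~~~~~~~^^^^^^^^^^^^^^^^^^
    return _quantile_unchecked(
        a, q, axis, out, overwrite_input, method, keepdims, weights)
    return _ureduce(a,
                    func=_quantile_ureduce_func,
    ...<5 lines>...
                    overwrite_input=overwrite_input,
                    method=method)
    r = func(a, **kwargs)
    result = _quantile(arr,
                       quantiles=q,
    ...<2 lines>...
                       out=out,
                       weights=wgt)
    slices_having_nans = np.isnan(arr[-1, ...])
                                  ~~~^^^^^^^^^
IndexError: index -1 is out of bounds for axis 0 with size 0
```

View pics/c25.png

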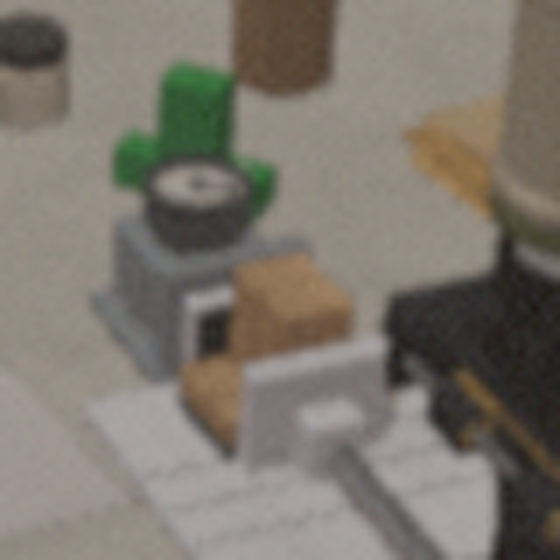

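View pics/c26.png

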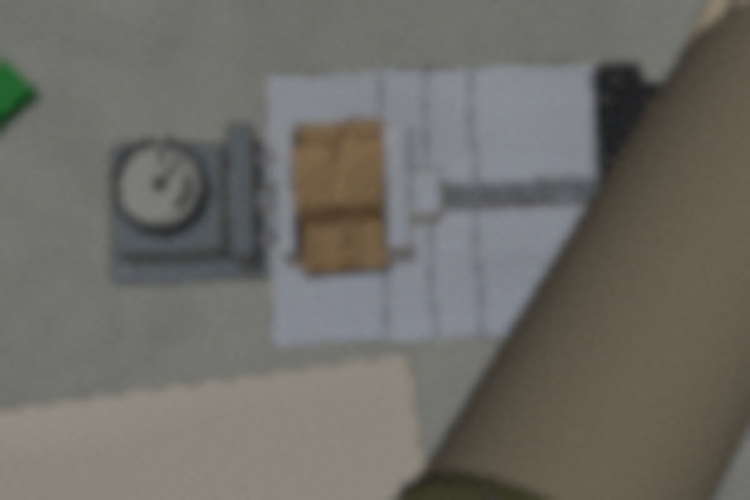

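```bash

python3 -m inch '[[0,0,0,0,0,0],[0,0,0,0,0,0],[0,0,0,0,0,0],[0,0,0,0,0,0]]' 0.65 35|tail -1; python3 -m inch '[[0,0,0,0,0,0],[0,0,0,0,0,0],[0,0,0,0,0,0],[0,0,0,0,0,0],[0,0,0,0,0,0]]' 0.17 35|tail -2;  python3 -m inch '[[0,0,0,0,0,0],[0,0,0,0,0,0],[0,0,0,0,0,0],[0,0,0,0,0,0],[0,0,0,0,0,0]]' 0.75 35|tail -2;python3 -c "
from h import *
snap('top','t27');crop('t27',250,130,310,180,10,'c27')"
```

```text
width: 0.0627
ft_force: [0.1, 4.0, 3.5]
width: 0.0514
ft_force: [0.4, -0.3, -0.3]
width: 0.0754
```

View pics/c27.png

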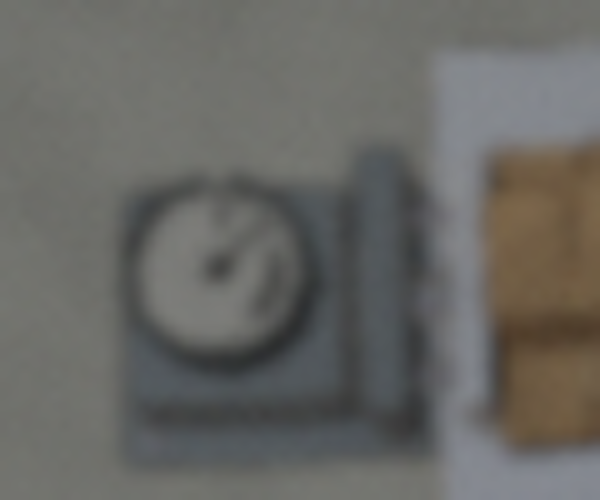

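```bash

python3 -m inch '[[0,0,0,0,0,0],[0,0,0,0,0,0],[0,0,0,0,0,0],[0,0,0,0,0,0],[0,0,0,0,0,0]]' -0.03 35|tail -2;  python3 -m inch '[[0,0,0,0,0,0],[0,0,0,0,0,0],[0,0,0,0,0,0],[0,0,0,0,0,0],[0,0,0,0,0,0]]' 0.75 35|tail -2;python3 -c "
from h import *
crop('t25',250,130,310,180,10,'c29')
snap('top','t28');crop('t28',250,130,310,180,10,'c28')"
```

```text
ft_force: [-1.8, 2.0, 2.1]
width: 0.0436
ft_force: [0.1, 0.1, -0.2]
width: 0.0755
```

View pics/c28.png

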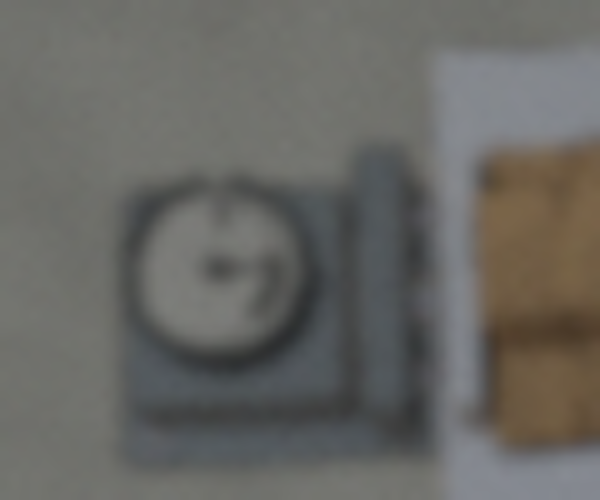

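View pics/c29.png

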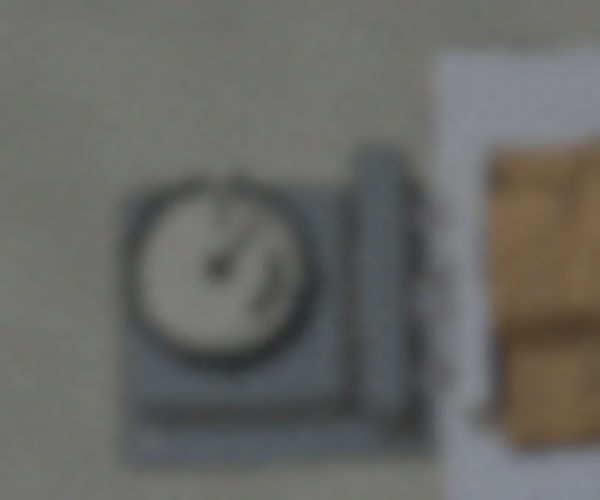

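The pointer now stands at about 90°, inside the dark band, with the trigger released. I'll rise and check from above with the wrist camera.

```bash
python3 -m inch '[[0,0,0,0,0,0],[0,0,0,0,0,0],[0,0,-0.5,0,0,0],[0,0,-0.9,0,0,0],[0,0,-0.9,0,0,0]]' 1 35;python3 -m inch '[[0,0,-0.9,0,0,0],[0,0,-0.9,0,0,0],[0,0,-0.9,0,0,0],[0,1,-0.9,0,0,0],[0,1,0,0,0,0]]';python3 -m inch '[[0,1,0,0,0,0.08],[0,1,0,0,0,0.08],[0,1,0,0,0,0.08],[0,1,0,0,0,0.08],[0,0,0,0,0,0]]'; python3 - <<'E'
from h import *
snap('wrist','w30')
from rects import rects
rects('w30',.064,.1,(.5,.75,-.15,.12))
E
python3 calc.py .456 .393 .15 90
```

```text
time: 58.82
ee_pos: [0.6428, -0.1978, 0.1268]
eef_rot: [-0.021, 1.0, -0.0, 0.0]
ft_force: [0.3, -0.4, -0.5]
width: 0.087
time: 59.45
ee_pos: [0.6401, -0.1182, 0.273]
eef_rot: [-0.02, 1.0, -0.001, 0.003]
ft_force: [0.3, -0.2, -0.9]
width: 0.0871
time: 60.08
ee_pos: [0.6725, 0.0404, 0.2687]
eef_rot: [0.307, 0.952, 0.0, 0.0]
ft_force: [-0.2, -1.6, -0.3]
width: 0.0871
px [340. 122.] c [630.7 108.3] size [83.8 16.1] long-axis deg 2.4 z 0.0755 rgb [104. 110. 114.]
px [307. 151.] c [635.2  50.2] size [56.1 41.2] long-axis deg -86.9 z 0.0902 rgb [151. 126.  94.]
now [0.672  0.0375 0.269 ] phi 35.79 t 60.1 w 0.0869 F [-1.1 -1.5 -0.4]
trans in current axes [9.581 4.052 2.966]  trans in final axes [ 8.888 -5.401  2.974]  turn [0.000e+00 4.000e-04 4.517e-01] turnrows 6.0
```

View pics/w30.png

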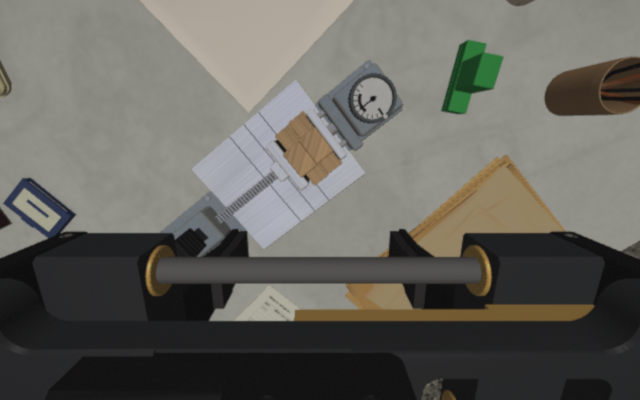

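```bash
python3 -c "
from h import *
crop('w30',330,60,410,140,8,'c30')"
```

```text
(no output)
```

View pics/c30.png

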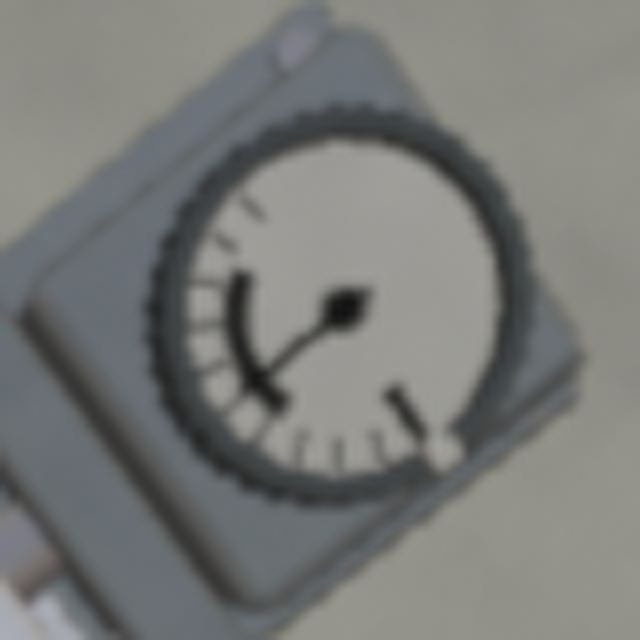

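The pointer is at the 5 mm tick, inside the dark band. The row is centred at (0.635, 0.050). Now the keeper.

```bash
python3 -m inch '[[0.3,0,0,0,0,0.08],[0.3,0,0,0,0,0.08],[0.3,0,0,0,0,0.08],[0.5,0,0,0,0,0.08],[0.5,-0.3,0,0,0,0.08]]'; python3 -m inch '[[0.9,-0.9,0.2,0,0,0.045],[0.9,-0.9,0.2,0,0,0],[0.9,-0.9,0.2,0,0,0],[0.9,-0.9,0.2,0,0,0],[0.9,-0.7,0.2,0,0,0]]'; python3 -m inch '[[0.5,0,0,0,0,0],[0,0,0,0,0,0]]'; python3 calc.py .456 .393 .2 90
```

```text
time: 60.75
ee_pos: [0.621, 0.0944, 0.2692]
eef_rot: [0.671, 0.741, 0.0, 0.0]
ft_force: [0.2, 1.5, -0.3]
width: 0.0866
time: 61.38
ee_pos: [0.4433, 0.2699, 0.2284]
eef_rot: [0.703, 0.711, 0.0, -0.001]
ft_force: [0.4, -0.5, 0.5]
width: 0.0871
time: 61.62
ee_pos: [0.4439, 0.2903, 0.2286]
eef_rot: [0.702, 0.712, 0.0, -0.0]
ft_force: [0.1, -0.3, -0.2]
width: 0.0875
now [0.4439 0.2903 0.2286] phi 89.25 t 61.6 w 0.0875 F [ 0.1 -0.3 -0.2]
trans in current axes [2.563 0.336 0.715]  trans in final axes [2.567 0.303 0.714]  turn [-0.     -0.0002  0.0063] turnrows 1.0
```

```bash
python3 -m inch '[[0.7,0.1,0,0,0,0],[0.7,0.1,0,0,0,0],[0.5,0.1,0,0,0,0],[0,0,0,0,0,0]]'; python3 - <<'E'
from h import *
snap('wrist','w31')
from rects import rects
rects('w31',.048,.064,(.38,.52,.3,.46))
rects('w31',.014,.03,(.38,.52,.3,.46))
crop('w31',230,100,400,240,4.5,'c31')
E
```

```text
time: 62.12
ee_pos: [0.4564, 0.365, 0.2285]
eef_rot: [0.704, 0.711, -0.0, 0.001]
ft_force: [-0.3, 0.1, -0.4]
width: 0.087
px [321. 152.] c [461.  401.2] size [45.7 14. ] long-axis deg -84.9 z 0.0553 rgb [32. 31. 32.]
px [321. 150.] c [461.  401.6] size [61.9 49.9] long-axis deg 5.1 z 0.0217 rgb [161. 164. 171.]
```

View pics/c31.png

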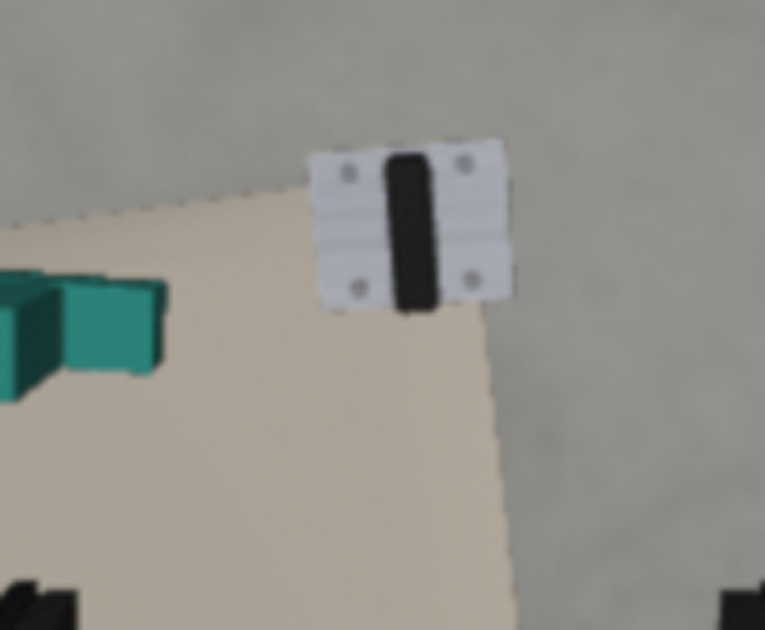

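```bash
python3 calc.py .461 .4013 .05 84.9
```

```text
now [0.4565 0.364  0.2286] phi 89.51 t 62.2 w 0.087 F [-0.1 -0.9  0.4]
trans in current axes [0.937 0.117 4.465]  trans in final axes [0.919 0.195 4.466]  turn [ 0.0004  0.0005 -0.0384] turnrows 1.0
```

```bash
python3 -m inch '[[0.9,0.12,0.5,0,0,-0.038],[0.03,0,1,0,0,0],[0,0,1,0,0,0],[0,0,1,0,0,0],[0,0,0.8,0,0,0]]';python3 -m inch '[[0,0,0,0,0,0]]'; python3 calc.py .461 .4013 -.008 84.9;python3 - <<'E'
from h import *
snap('wrist','w32')
from rects import rects
rects('w32',.048,.064,(.38,.52,.3,.46))
rects('w32',.014,.03,(.38,.52,.3,.46))
E
```

```text
time: 62.8
ee_pos: [0.4601, 0.4013, 0.0559]
eef_rot: [0.675, 0.738, 0.0, 0.0]
ft_force: [-0.1, 0.1, 0.1]
width: 0.0872
time: 62.92
ee_pos: [0.4591, 0.401, 0.0554]
eef_rot: [0.675, 0.738, -0.002, 0.0]
ft_force: [-0.5, -0.8, 0.6]
width: 0.0871
now [0.4591 0.401  0.0554] phi 84.92 t 62.9 w 0.0871 F [-0.5 -0.8  0.6]
trans in current axes [0.008 0.051 1.585]  trans in final axes [0.004 0.048 1.586]  turn [-0.0009  0.0011 -0.0001] turnrows 1.0
px [320. 221.] c [460.7 402.3] size [45.3 13.9] long-axis deg -85.1 z 0.0553 rgb [32. 31. 31.]
px [320. 207.] c [460.7 401.7] size [61.9 50.5] long-axis deg 5.2 z 0.0216 rgb [167. 169. 176.]
```

```bash
python3 -m inch '[[0,0.03,0.5,0,0,0],[0,0,0.5,0,0,0],[0,0,0.4,0,0,0],[0,0,0.12,0,0,0],[0,0,0,0,0,0]]'; python3 -m inch '[[0,0,0,0,0,0],[0,0,0,0,0,0],[0,0,0,0,0,0],[0,0,0,0,0,0],[0,0,0,0,0,0]]' -0.9 30;python3 -m inch '[[0,0,0,0,0,0],[0,0,0,0,0,0],[0,0,0,0,0,0],[0,0,0,0,0,0],[0,0,0,0,0,0]]';python3 calc.py .461 .4013 -.008 84.9
```

```text
time: 63.6
ee_pos: [0.4607, 0.4036, -0.0047]
eef_rot: [0.674, 0.738, -0.0, 0.0]
ft_force: [-0.1, -0.4, -0.1]
width: 0.087
time: 64.22
ee_pos: [0.4607, 0.4038, -0.0045]
eef_rot: [0.674, 0.738, 0.0, -0.0]
ft_force: [-0.2, 0.3, 1.0]
width: 0.0448
time: 64.85
ee_pos: [0.4606, 0.4037, -0.0046]
eef_rot: [0.674, 0.738, 0.0, -0.0]
ft_force: [-0.8, 0.6, -0.2]
width: 0.0139
now [ 0.4606  0.4037 -0.0046] phi 84.81 t 64.8 w 0.0139 F [-0.8  0.6 -0.2]
trans in current axes [-0.062  0.003  0.086]  trans in final axes [-0.062  0.004  0.086]  turn [-0.     -0.      0.0008] turnrows 1.0
```

```bash
python3 -m inch '[[0,0,-0.3,0,0,0],[0,0,-0.7,0,0,0],[0,0,-0.9,0,0,0],[0,0,-0.9,0,0,0],[0,0,-0.7,0,0,0]]';python3 -m inch '[[0,0,-0.3,0,0,0.023],[0,0,0,0,0,0]]';python3 calc.py .6353 .052 .15 87.6
```

```text
time: 65.47
ee_pos: [0.461, 0.4037, 0.1378]
eef_rot: [0.674, 0.738, 0.001, -0.0]
ft_force: [-0.4, 0.9, -2.0]
width: 0.0137
time: 65.72
ee_pos: [0.4611, 0.404, 0.1488]
eef_rot: [0.692, 0.722, 0.001, -0.0]
ft_force: [-0.5, 0.1, -2.6]
width: 0.0138
now [0.4611 0.404  0.1488] phi 87.56 t 65.7 w 0.0138 F [-0.5  0.1 -2.6]
trans in current axes [-8.977  3.975 -0.04 ]  trans in final axes [-8.974  3.982 -0.031]  turn [ 0.0006 -0.0007  0.0003] turnrows 1.0
```

```bash
python3 -m inch '[[-0.7,0,0,0,0,0],[-0.9,0,0,0,0,0],[-0.9,0.2,0,0,0,0],[-0.9,0.4,0,0,0,0],[-0.9,0.6,0,0,0,0]]';python3 -m inch '[[-0.9,0.6,0,0,0,0],[-0.9,0.6,0,0,0,0],[-0.9,0.6,0,0,0,0],[-0.9,0.6,0,0,0,0],[-0.8,0.3,0,0,0,0]]';python3 -m inch '[[0,0,0,0,0,0],[0,0,0,0,0,0]]';python3 calc.py .6353 .052 .1 87.6; python3 - <<'E'
from h import *
snap('wrist','w33')
from rects import rects
rects('w33',.082,.1,(.5,.75,-.1,.1))
rects('w33',.16,.18,(.5,.75,-.1,.12))
E
```

```text
time: 66.35
ee_pos: [0.5156, 0.2331, 0.147]
eef_rot: [0.691, 0.723, -0.0, -0.001]
ft_force: [0.5, -0.1, -2.0]
width: 0.0138
time: 66.97
ee_pos: [0.6317, 0.0608, 0.1466]
eef_rot: [0.692, 0.722, -0.001, -0.0]
ft_force: [-0.0, -0.0, -2.5]
width: 0.0137
time: 67.22
ee_pos: [0.6308, 0.0633, 0.1468]
eef_rot: [0.692, 0.722, -0.0, -0.001]
ft_force: [0.2, 0.9, -0.8]
width: 0.0141
now [0.6308 0.0633 0.1468] phi 87.52 t 67.2 w 0.0141 F [ 0.2  0.9 -0.8]
trans in current axes [-0.288  0.1    1.171]  trans in final axes [-0.287  0.099  1.171]  turn [-0.0005 -0.0002  0.0007] turnrows 1.0
px [321. 194.] c [633.4  72.1] size [39.2 11.7] long-axis deg 2.2 z 0.0914 rgb [144. 118.  87.]
px [318. 217.] c [630.8  71.5] size [62.2 30.6] long-axis deg 2.4 z 0.1729 rgb [164. 166. 173.]
```

View pics/w33.png

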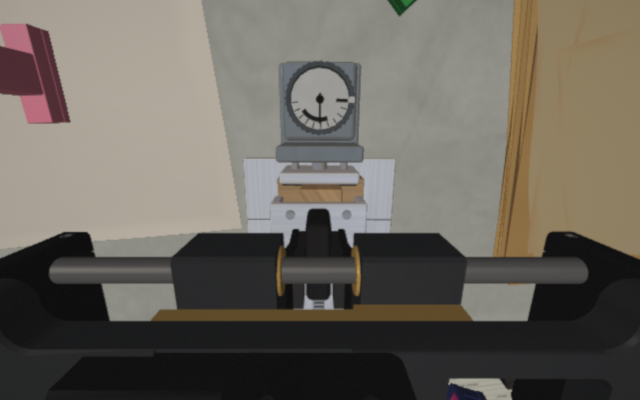

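```bash
python3 -m inch '[[-0.29,0.1,0,0,0,0],[0,0,0.4,0,0,0],[0,0,0.4,0,0,0],[0,0,0,0,0,0]]';python3 calc.py .6353 .052 .0715 87.6; python3 - <<'E'
from h import *
snap('wrist','w34')
from rects import rects
rects('w34',.082,.1,(.5,.75,-.1,.1))
rects('w34',.12,.14,(.5,.75,-.1,.12))
snap('side','s34'); crop('s34',310,150,390,230,7,'c34')
E
```

```text
time: 67.78
ee_pos: [0.6345, 0.0517, 0.1133]
eef_rot: [0.692, 0.722, -0.001, -0.001]
ft_force: [-0.1, 0.5, -0.3]
width: 0.0138
now [0.6345 0.0517 0.1133] phi 87.54 t 67.8 w 0.0138 F [-0.1  0.5 -0.3]
trans in current axes [0.006 0.023 1.045]  trans in final axes [0.006 0.02  1.045]  turn [-0.0015  0.0001  0.0005] turnrows 1.0
px [317. 192.] c [633.3  70.7] size [39.9 14.5] long-axis deg 3.1 z 0.0914 rgb [144. 118.  87.]
px [319. 216.] c [634.6  60. ] size [62.2 30.4] long-axis deg 2.5 z 0.1392 rgb [163. 166. 172.]
```

View pics/c34.png

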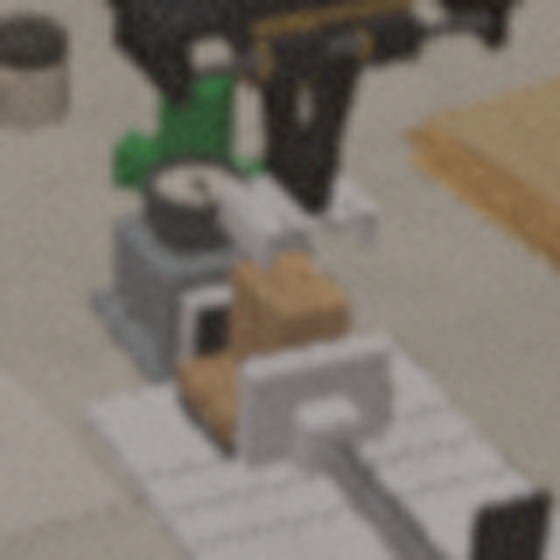

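```bash
python3 -m inch '[[0,0,0.3,0,0,0],[0,0,0.3,0,0,0],[0,0,0.25,0,0,0],[0,0,0.1,0,0,0],[0,0,0,0,0,0]]';python3 -m inch '[[0,0,0.05,0,0,0],[0,0,0.05,0,0,0],[0,0,0,0,0,0]]';python3 calc.py .6353 .052 .0715 87.6
```

```text
time: 68.5
ee_pos: [0.6357, 0.0512, 0.0772]
eef_rot: [0.692, 0.722, -0.0, -0.0]
ft_force: [-0.7, -0.0, -0.9]
width: 0.0136
time: 68.88
ee_pos: [0.6358, 0.0513, 0.0734]
eef_rot: [0.692, 0.722, 0.0, -0.0]
ft_force: [0.9, 0.5, -1.9]
width: 0.014
now [0.6358 0.0513 0.0734] phi 87.57 t 68.9 w 0.014 F [ 0.9  0.5 -1.9]
trans in current axes [ 0.018 -0.011  0.047]  trans in final axes [ 0.018 -0.011  0.047]  turn [-0.     -0.0001  0.0003] turnrows 1.0
```

```bash
python3 -m inch '[[0,0,0.03,0,0,0],[0,0,0.02,0,0,0],[0,0,0,0,0,0]]';python3 calc.py .6353 .052 .0715 87.6
```

```text
time: 69.25
ee_pos: [0.6358, 0.0513, 0.0715]
eef_rot: [0.692, 0.722, 0.0, -0.0]
ft_force: [-0.7, -1.2, -0.4]
width: 0.0137
now [0.6358 0.0513 0.0715] phi 87.56 t 69.2 w 0.0137 F [-0.7 -1.2 -0.4]
trans in current axes [ 0.018 -0.011 -0.001]  trans in final axes [ 0.018 -0.011 -0.001]  turn [ 0.     -0.0001  0.0003] turnrows 1.0
```

Almost seated. One more small nudge, then open partly and rise.

```bash
python3 -m inch '[[0,0,0.02,0,0,0],[0,0,0,0,0,0]]'; python3 -m inch '[[0,0,0,0,0,0],[0,0,0,0,0,0],[0,0,0,0,0,0],[0,0,0,0,0,0]]' 0 20; python3 -m inch '[[0,0,-0.3,0,0,0],[0,0,-0.6,0,0,0],[0,0,-0.9,0,0,0],[0,0,-0.9,0,0,0],[0,0,-0.9,0,0,0]]';  python3 -m inch '[[0.3,0,-0.9,0,0,-0.08],[0.3,0,-0.5,0,0,-0.08],[0,0,0,0,0,-0.08],[0,0,0,0,0,-0.08],[0,0,0,0,0,0]]' ; python3 - <<'E'
from h import *
snap('wrist','w35')
from rects import rects
rects('w35',.105,.122,(.5,.75,-.1,.12))
rects('w35',.122,.142,(.5,.75,-.1,.12))
rects('w35',.09,.105,(.5,.75,-.1,.12))
snap('side','s35'); crop('s35',310,150,390,230,7,'c35')
E
```

```text
time: 69.5
ee_pos: [0.6358, 0.0513, 0.0714]
eef_rot: [0.692, 0.722, 0.0, -0.0]
ft_force: [-3.5, 0.4, 7.4]
width: 0.0137
time: 70.0
ee_pos: [0.6358, 0.0512, 0.0706]
eef_rot: [0.692, 0.722, 0.0, -0.0]
ft_force: [-0.1, 0.7, 0.2]
width: 0.0409
time: 70.62
ee_pos: [0.6358, 0.0511, 0.2168]
eef_rot: [0.692, 0.722, 0.0, 0.0]
ft_force: [0.6, 0.3, 0.4]
width: 0.0434
time: 71.25
ee_pos: [0.6328, 0.0747, 0.2715]
eef_rot: [0.417, 0.909, 0.0, 0.0]
ft_force: [0.0, -0.5, 0.0]
width: 0.0434
px [308. 201.] c [636.8  50.1] size [45.3 14.2] long-axis deg -87.6 z 0.1313 rgb [33. 32. 32.]
px [308. 193.] c [637.   50.5] size [62.3 54.6] long-axis deg 2.6 z 0.0976 rgb [167. 169. 177.]
```

View pics/w35.png

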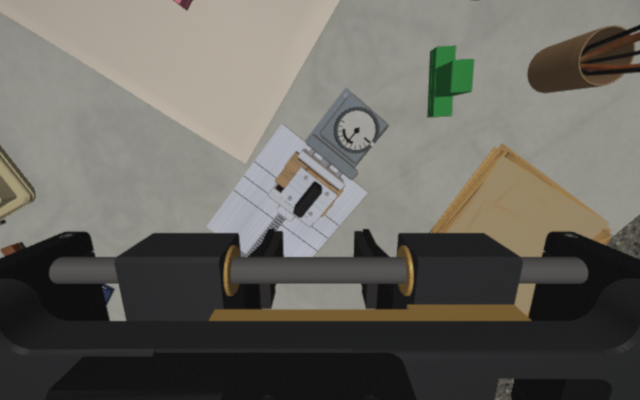

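View pics/c35.png

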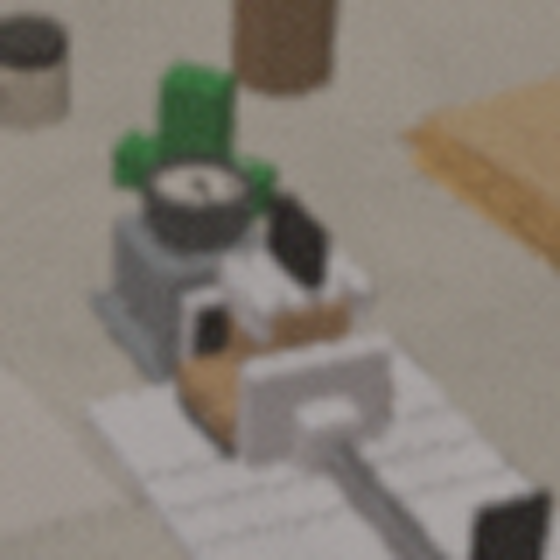

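The keeper is seated: its plate top is at 97.6 mm (98 expected) and its rib top at 131 mm, with a yaw of 2.6° against 2.4° for the clamp. A last check of the dial and bystanders comes before handing in.

```bash
python3 -c "
from h import *
crop('w35',320,80,400,170,7,'c36')
snap('top','t36'); crop('t36',170,120,490,260,2.4,'c37')"
```

```text
(no output)
```

View pics/c36.png

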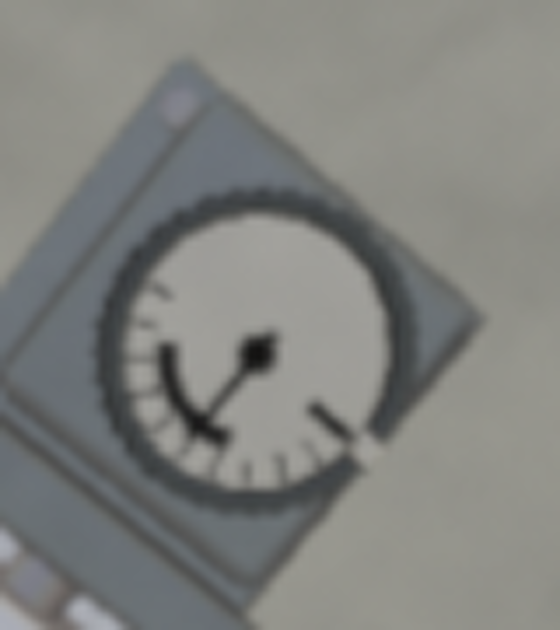

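View pics/c37.png

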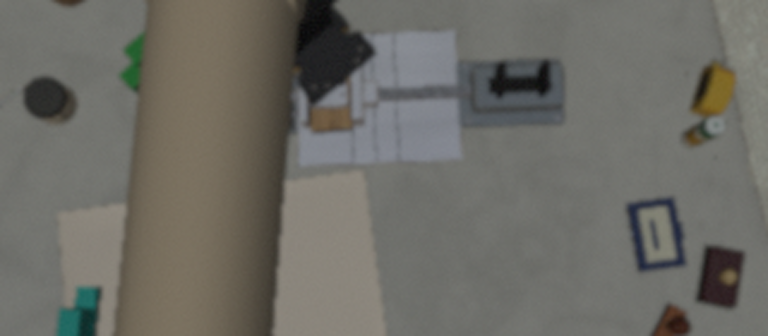

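```bash
python3 -c "
from bench import close_job
print(close_job())"
```

```text
the job is handed in; nothing more can be done
None
```

The job is handed in: both wooden slices are clamped and the keeper is on top. No verdict was reported.

**What I did**
- I turned the bezel about 38° clockwise until its zero mark stood at the pointer.
- I stood the two slices in a row on the bed. Only two wooden ones were present.
- I closed the jaw with the trigger alone, using ten full squeezes and two partial ones.
- I laid the keeper over the stems and let go.

**What the last checks showed**
- **Gauge:** the pointer was 90° past zero, about 5 mm of plate travel, inside the dark band and steady after the trigger was let go.
- **Row:** its centre was within a few millimetres of the clamp's centre line, and square to the jaw.
- **Keeper:** its plate top measured 97.6 mm above the table (98 expected), level, with yaw within 0.3° of the clamp.
- **Bystanders:** the jar, glue stick and tape measure looked unmoved in the last top view.

**What disagreed or went wrong**
- The real fingertips sit about 37 mm above the reported tool point. The first bezel grasp closed above the ring and touched nothing; I corrected all later heights for this.
- One slice was knocked about 5 cm out of the row partway through squeezing. I opened the trigger, put it back and carried on.
- The first squeeze moved the jaw only about 3 mm. The others I measured before the row was loaded gave about 10 mm each.

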